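Feed sample carriers into a guarded load lock and clamp its pump line

ROBOT

A 7-joint arm with a two-finger parallel gripper is mounted at the origin on the work surface. World frame = base frame: x ahead of the robot, y to its left, z up, the work surface at z = 0. Lengths are in mm, angles in rad, forces in N, time in s.
With the tool pointing down it reaches from about 400 to 850 mm from the base axis. Payload 10.4 kg.
Tool frame: the origin (TCP) lies between the finger pads; the fingertips stand 19 mm ahead of it and the grasp point (between the pads) is the TCP; z points along the fingers, y is the direction in which the jaws open and shut (so a half turn about z gives the same grasp; the last joint's range is limited). The gripper opens to 85 mm and grips with 20 to 120 N. Pads are 22 mm wide; open, the fingers measure 114 mm over their backs; the gripper's body (76 mm by 85 mm) begins 54 mm behind the grasp point. The pads swing forward as they close: fully open they stand 13 mm farther back than shut.
Start: joints at [1.145, 0.332, -0.065, 1.46, 0.022, 1.35, -0.088], TCP at [245.019, -574.991, 250.338] pointing down, gripper open.
Joint ranges: [-2.6, 2.6], [-0.5, 2.12], [-1.47, 1.34], [0.16, 2.42], [-1.27, 4.41], [0.06, 2.06], [-2.6, 2.6]. Speed limits (rad/s): [2.22, 2.22, 2.79, 2.79, 3.14, 3.14, 3.14].

INTERFACE

Orientations are given as a rotation vector (axis times angle).
In Python, from rig import r gives the robot as it stands.
- The arm moves only by the tool carry_out, never from a script. Its argument "commands" is a list of rows, each an object of numbers: "hand": the opening in per cent of the stroke, from 0 (shut) to 100 (fully open); "x", "y", "z": the shift along the world's x, y, z in mm; "twist": the turn about the world's z in degrees. A call has 1 to 10 rows; each row is the pose to reach, as a shift and turn from the pose commanded when the call began; what a row does not reach only later rows make up. A row lasts 1/8 s, in which the tool goes at most 62.5 mm and 10.7 degrees, less where a joint would pass 70% of its speed; a pose out of reach is approached as far as the arm can. A call with a gripper value outside its range is refused whole. The fingers move at their own pace and stop on an object; "newtons" is the grip in N (left out, the last holds). Time passes only in rows, so rows that repeat a pose let the fingers close. It gives the time, the measured TCP pose, the force and the opening at its end, in the units of the state.
- r.get_state(): the state, without advancing time (a new reading comes with each control period).
- r.camera(name): name is "side" or "top"; returns a dict with "pixels" (384x512x3 uint8, red, green, blue), "fx", "fy", "cx", "cy" (pixels), "k1" (the pictures are not rectified: a ray, as slopes to the right and down, at radius r is drawn at 1 + k1 r^2 times it, then the intrinsics apply), "R" (3x3) and "t" (3): a world point X has camera coordinates R X + t. Camera axes: x right, y down, z forward; pixel columns grow to the right and rows downward; lengths in mm; the calibration is good to about 2 mm. A picture is of the moment at which its call begins. There is no depth.
- r.finish_job(): hands the job in, once; it reports no verdict.
The state is a dict: "t": time; "q": joint angles; "qd": joint speeds; "effort": joint torques, N m; "tcp_pos": TCP position; "orientation": TCP orientation; "ft_force": force on the tool from outside, world axes, zero at the start; "wrist_torque": the same for the moment, N m; "gripper_width": finger opening in mm.
Only numpy, scipy, OpenCV 4.12 (cv2) and the standard library are available. Lean on these libraries where they do the work, as an engineer would, in place of code of your own. Each camera call takes 0.05 s, during which the arm holds its last target.

TASK

Load every sample carrier waiting on the bench into the instrument: lay it caps up on the feed bed and use the push stick, not the fingers, to feed it through the low opening under the yellow guard until its trailing edge is at least 3 cm inside. When all carriers are in, swing the hinged clamp ring fully shut around the two pump-line flanges, and then swing the red latch fully across it. Finish with the push stick lying flat in its grey tray, and leave the bottle, jar and beaker alone.

Things in the scene. Friction and masses are not known exactly. Their poses are not given: they have to be found in the camera images.
- loader: Fixed load-lock machine. Origin on the bench below the outer face of the yellow guard, on the feed line; x = feed direction (into the opening), z up. Aluminium bed, top 10 mm above the bench, from x = -200 mm through the opening to a stop wall at x = 320 mm. Yellow guard: x 0 to 10 mm, 100 mm wide, 78 mm high. White instrument body, 200 mm high, from x = 430 mm.
- mouth (a point): Middle of the opening's lower edge: on the bed surface, on the feed line, at the guard's outer face; x = feed direction, z up. Opening 62 mm wide, 46 mm high; the tunnel behind is as wide, has a clear roof (top 66 mm above the bench) and takes all carriers one behind another. A carrier is 30 mm inside when its origin is at x = 60 mm here.
- bed (a point): Middle of the open feed bed's surface, 100 mm before the guard, 10 mm above the bench; x = feed direction. The open bed is 200 mm long; along both sides run low black rails, 58 mm apart inside, 78 mm over their outsides, 8 mm higher than the bed.
- flange (a point): Centre of the vertical pump-line flange pair (72 mm across, 95 to 112 mm above the bench), at x = 300 mm, y = 0 of loader. A pipe 113 to 147 mm above the bench leads from it towards the loader's +x.
- ring (a joint): Hinge of the movable half of the steel clamp ring (vertical axis), rad: 0 = closed around the flanges, positive = swung open, clockwise seen from above, to at most 1.6. Stiff (about 0.12 N m friction), stays where left. It does not interlock with the latch.
- ring_post (a point): Middle of the gripping part of the blue upright post (12 mm diameter, top at 165 mm above the bench, free of other parts above 115 mm) on the free end of the movable ring half; 109 mm from the hinge axis. This point is 145 mm above the bench. With the ring closed it is at x = 240 mm, y = 14 mm of loader.
- ring_hinge (a point): Point on the ring's hinge axis, 145 mm above the bench; at x = 348 mm, y = 0 of loader.
- latch (a joint): Hinge of the red latch arm (vertical axis), rad: 0 = fully across the ring's free end (latched), positive = swung away, counter-clockwise seen from above, to at most 1.6. Stiff (about 0.07 N m friction), stays where left.
- latch_post (a point): Middle of the gripping part of the red upright post (12 mm diameter, top at 165 mm above the bench, free above 126 mm) at the free end of the latch arm; 71 mm from the latch's pivot axis. This point is 145 mm above the bench. With the latch closed it is at x = 215 mm, y = 53 mm of loader.
- latch_pivot (a point): Point on the latch's pivot axis, 145 mm above the bench; at x = 215 mm, y = -18 mm of loader.
- stick: Push stick, 0.16 kg: a flat orange bar 210 mm long (x), 40 mm wide (y), 14 mm high, with an upright black handle fin on top, 50 mm long (x), 14 mm thick (y), from 14 to 58 mm above the underside, centred 45 mm behind the middle (x = -45 mm). Origin: centre of the bar's underside. The pushing tip is the +x end (x = 105 mm).
- stick_tray: Fixed grey open tray for the push stick. Origin under its centre; inside 240 mm (x) by 64 mm (y), floor 5 mm and rim 13 mm above the bench. The stick starts in it with its tip towards the tray's +x, give or take 0.1 rad.
- carrier1: Sample carrier: a black block 60 mm long (x), 50 mm wide (y), 30 mm high, with six red and white vial caps standing 6 mm above its top (36 mm in all), about 0.18 kg. Origin: centre of its underside, z up; it may be fed with either short (50 mm wide) end first. May be absent (None from the start): three or all four are there.
- carrier2: Sample carrier: a black block 60 mm long (x), 50 mm wide (y), 30 mm high, with six red and white vial caps standing 6 mm above its top (36 mm in all), about 0.18 kg. Origin: centre of its underside, z up; it may be fed with either short (50 mm wide) end first. May be absent (None from the start): three or all four are there.
- carrier3: Sample carrier: a black block 60 mm long (x), 50 mm wide (y), 30 mm high, with six red and white vial caps standing 6 mm above its top (36 mm in all), about 0.18 kg. Origin: centre of its underside, z up; it may be fed with either short (50 mm wide) end first. May be absent (None from the start): three or all four are there.
- carrier4: Sample carrier: a black block 60 mm long (x), 50 mm wide (y), 30 mm high, with six red and white vial caps standing 6 mm above its top (36 mm in all), about 0.18 kg. Origin: centre of its underside, z up; it may be fed with either short (50 mm wide) end first. May be absent (None from the start): three or all four are there.
- reagent: Bystander: amber bottle with red cap, 60 mm diameter, 140 mm high, origin under its centre.
- jar: Bystander: glass jar with white cap, 64 mm diameter, 80 mm high, origin under its centre.
- beaker: Bystander: open glass beaker, 70 mm diameter, 90 mm high, origin under its centre.
Mind the look-alikes: they are no part of the job. Of the things like the stick, leave any that is blue or turquoise; of the rest the larger one is meant.

How it is judged (in metres and radians):
On the way, in this order (a step that is already met when the one before it is completed fails the run):
1. every carrier present lies in the tunnel, its trailing edge at least 28 mm past the guard's outer face (x of each of carrier1, carrier2, carrier3, carrier4 in the frame of mouth above 0.058 m and y of carrier1 in the frame of mouth between -0.02 and 0.02 m and z of carrier1 in the frame of mouth between -0.01 and 0.012 m and y of carrier2 in the frame of mouth between -0.02 and 0.02 m and z of carrier2 in the frame of mouth between -0.01 and 0.012 m and y of carrier3 in the frame of mouth between -0.02 and 0.02 m and z of carrier3 in the frame of mouth between -0.01 and 0.012 m and y of carrier4 in the frame of mouth between -0.02 and 0.02 m and z of carrier4 in the frame of mouth between -0.01 and 0.012 m), for 0.2 s.
2. the clamp ring is then swung shut (within 0.07 rad), the latch still open (value of joint ring below 0.07 rad and value of joint latch above 0.3 rad), for 0.1 s.
3. the latch is then swung across (within 0.08 rad), the ring still shut (value of joint latch below 0.08 rad and value of joint ring below 0.07 rad), for 0.2 s.
At the end, for the whole second after the job is handed in: Carriers caps up (0.15 rad), at rest in the tunnel, trailing edge at least 28 mm past the guard's outer face; ring shut within 0.07 rad, latch within 0.08 rad; stick flat (0.1 rad) and at rest on its tray's floor, within 30 mm along and 20 mm across of its middle (all of step 1 and all of step 3 and angle between each of carrier1, carrier2, carrier3, carrier4's own z axis and vertical below 0.15 rad and linear speed of each of carrier1, carrier2, carrier3, carrier4, stick below 0.02 m/s and x of stick in the frame of stick_tray between -0.03 and 0.03 m and y of stick in the frame of stick_tray between -0.02 and 0.02 m and height (world z) of stick below 0.011 m and angle between stick's own z axis and vertical below 0.1 rad); the robot touches nothing.
It fails at once if the fingers touch a carrier whose middle is already past the guard's outer face, down on the bed (push stick only) ((contact force between the fingers and carrier1 above 0.5 N and x of carrier1 in the frame of mouth above 0.003 m and y of carrier1 in the frame of mouth between -0.03 and 0.03 m and z of carrier1 in the frame of mouth below 0.03 m) or (contact force between the fingers and carrier2 above 0.5 N and x of carrier2 in the frame of mouth above 0.003 m and y of carrier2 in the frame of mouth between -0.03 and 0.03 m and z of carrier2 in the frame of mouth below 0.03 m) or (contact force between the fingers and carrier3 above 0.5 N and x of carrier3 in the frame of mouth above 0.003 m and y of carrier3 in the frame of mouth between -0.03 and 0.03 m and z of carrier3 in the frame of mouth below 0.03 m) or (contact force between the fingers and carrier4 above 0.5 N and x of carrier4 in the frame of mouth above 0.003 m and y of carrier4 in the frame of mouth between -0.03 and 0.03 m and z of carrier4 in the frame of mouth below 0.03 m)).
It fails at once if the bottle, jar or beaker is moved more than 30 mm or tipped (distance of any of reagent, jar, beaker from where it was at the start of the episode above 0.03 m or angle between any of reagent, jar, beaker's own z axis and vertical above 0.3 rad).
Of carrier1, carrier2, carrier3, carrier4 only 3 to 4 are there at a start; the rules pass over those that are not, and their reading is None.
At some moment in a run one of carrier1, carrier2, carrier3, carrier4, stick may be knocked a few centimetres aside while the robot is not near it.
Once in a run the grip may slacken for a moment while it holds something.
It also fails if it takes over 210 s, if anything falls off the work surface, if the arm or the gripper's body presses on something with over 40 N, if the wrist force passes 120 N, or if a joint passes its speed limit or range.

## Working session

There is one attempt and no reset: what is moved stays moved. The work goes in short steps, Python scripts to look and compute and a tool call to move; the robot and the scene stay as the last step left them, time stands still between calls to the robot, and variables do not carry over. Pictures are saved under pics/ and viewed, and the job is handed in when it is done.

Besides the shell and the picture viewer there is one more tool, called after "Call:" as name([rows], argument=value, ...), one row to a line, values as JSON. carry_out: Moves the arm, as the interface text tells. Its arguments: {"type":"object","properties":{"commands":{"type":"array","items":{"type":"object","properties":{"hand":{"type":"number"},"x":{"type":"number"},"y":{"type":"number"},"z":{"type":"number"},"twist":{"type":"number"}}}},"newtons":{"type":"number"}},"required":["commands"]}

```bash
ls; mkdir -p pics; cat > h.py <<'E'
import numpy as np, cv2
from rig import r
def snap(name,fn):
    c=r.camera(name); cv2.imwrite('pics/'+fn,cv2.cvtColor(c['pixels'],cv2.COLOR_RGB2BGR)); 
    np.savez('pics/'+fn[:-4]+'.npz',**c); return c
def load(fn): 
    d=np.load('pics/'+fn+'.npz'); return {k:d[k] for k in d}
def ray(c,u,v):
    K=np.array([[c['fx'],0,c['cx']],[0,c['fy'],c['cy']],[0,0,1]],float)
    p=cv2.undistortPoints(np.array([[[u,v]]],float),K,np.array([c['k1'],0,0,0],float))[0,0]
    R=np.array(c['R']);t=np.array(c['t'])
    return -R.T@t, R.T@np.array([p[0],p[1],1])
def onz(c,u,v,z):
    o,d=ray(c,u,v); return (o+d*(z-o[2])/d[2])
def proj(c,X):
    p=np.array(c['R'])@np.array(X,float)+np.array(c['t']); a=p[0]/p[2];b=p[1]/p[2];s=1+c['k1']*(a*a+b*b)
    return np.array([c['cx']+c['fx']*a*s,c['cy']+c['fy']*b*s])
def tri(c1,p1,c2,p2):
    A=np.zeros((3,3));B=np.zeros(3)
    for c,p in((c1,p1),(c2,p2)):
        o,d=ray(c,*p);d/=np.linalg.norm(d);M=np.eye(3)-np.outer(d,d);A+=M;B+=M@o
    return np.linalg.solve(A,B)
E
python3 - <<'E'
from h import *
print(r.get_state())
for n in('top','side'):
    c=snap(n,n+'0.png'); print({k:c[k] for k in c if k!='pixels'}, -np.array(c['R']).T@np.array(c['t']))
    cv2.imwrite(f'pics/{n}0b.png',cv2.resize(cv2.imread(f'pics/{n}0.png'),(800,600),interpolation=cv2.INTER_CUBIC))
E
```

```text
pics
{'t': 0.0, 'q': array([ 1.14537968,  0.33287517, -0.06469414,  1.46095653,  0.02161997,
        1.3499085 , -0.08848821]), 'qd': array([ 0.00090408,  0.00071686, -0.00105283, -0.00185992, -0.00155403,
        0.00086436, -0.00106976]), 'effort': array([ 2.00014671e-03, -6.25439572e+01,  5.05579705e-02, -3.91607809e+01,
        1.63516944e-02,  9.90390225e-03,  2.86381794e-05]), 'tcp_pos': array([ 244.85328727, -574.65207223,  249.50658961]), 'orientation': array([-3.07670475e+00, -6.28242460e-01,  5.93003794e-04]), 'ft_force': array([-0.27053532,  0.27691666, -0.40840415]), 'wrist_torque': array([0.00916725, 0.01509659, 0.00359541]), 'gripper_width': 85.60432693057227}
{'fx': 425.6315598392017, 'fy': 425.6315598392017, 'cx': 253.6857082816337, 'cy': 195.4775128609087, 'k1': 0.004556168510927078, 'R': array([[ 0.01675112, -0.999821  ,  0.00879614],
       [-0.98737222, -0.01792731, -0.15739982],
       [ 0.15752934, -0.00604844, -0.98749578]]), 't': array([-129.39407025,  560.52415905, 1396.98051772])} [ 335.5480655  -110.87266674 1468.87694266]
{'fx': 496.47595251318165, 'fy': 496.47595251318165, 'cx': 247.71920008926944, 'cy': 187.90890937090316, 'k1': -0.05449330115780043, 'R': array([[-0.83783235, -0.54585895, -0.00865867],
       [-0.41231745,  0.64309726, -0.64530631],
       [ 0.35781459, -0.53708838, -0.76387486]]), 't': array([ 391.13147751,  349.23151183, 1393.56471715])} [ -26.94093768  737.38019784 1293.25702478]
```

View pics/top0b.png

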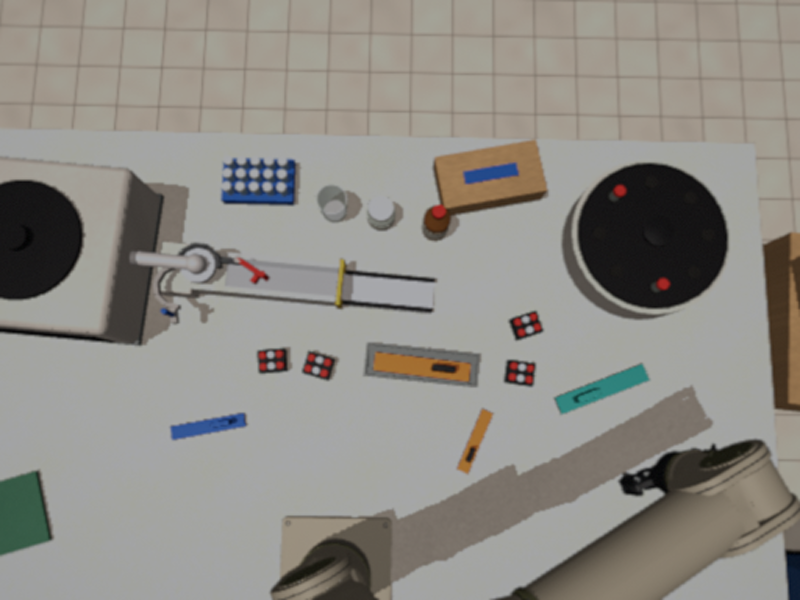

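View pics/side0b.png

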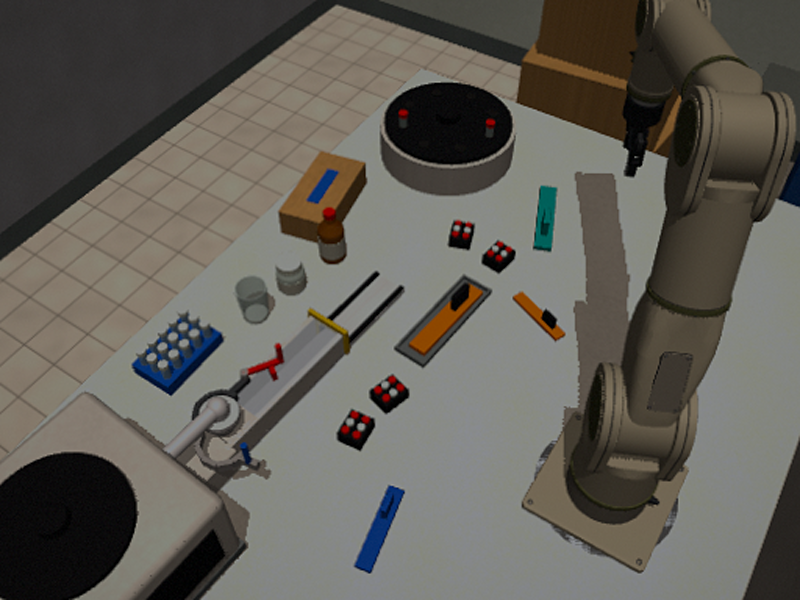

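The top view shows four carriers (800×600 px): (526,325), (520,373), (319,365) and (272,361). Three things look like the stick in orange or blue: the big orange one in the grey tray at (423,367), a small orange one at (475,440), and blue/turquoise ones at (208,426) and (602,388). I'll enlarge to confirm.

```bash
python3 - <<'E'
import cv2
a=cv2.imread('pics/top0.png'); s=cv2.imread('pics/side0.png')
cv2.imwrite('pics/c1.png',cv2.resize(a[195:310,150:350],(800,460),interpolation=cv2.INTER_CUBIC))
cv2.imwrite('pics/c2.png',cv2.resize(a[140:215,90:290],(800,300),interpolation=cv2.INTER_CUBIC))
cv2.imwrite('pics/c3.png',cv2.resize(s[165:310,110:270],(660,598),interpolation=cv2.INTER_CUBIC))
E
```

```text
(no output)
```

View pics/c1.png

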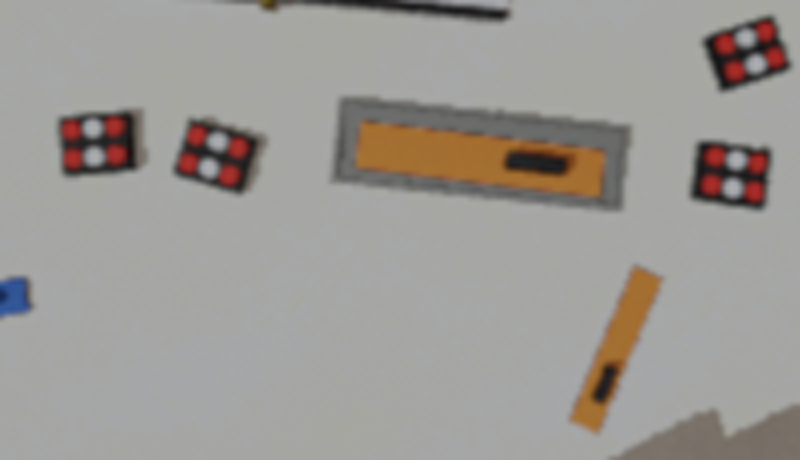

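View pics/c2.png

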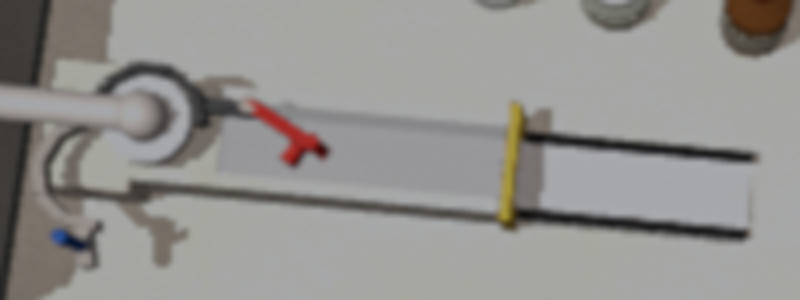

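View pics/c3.png

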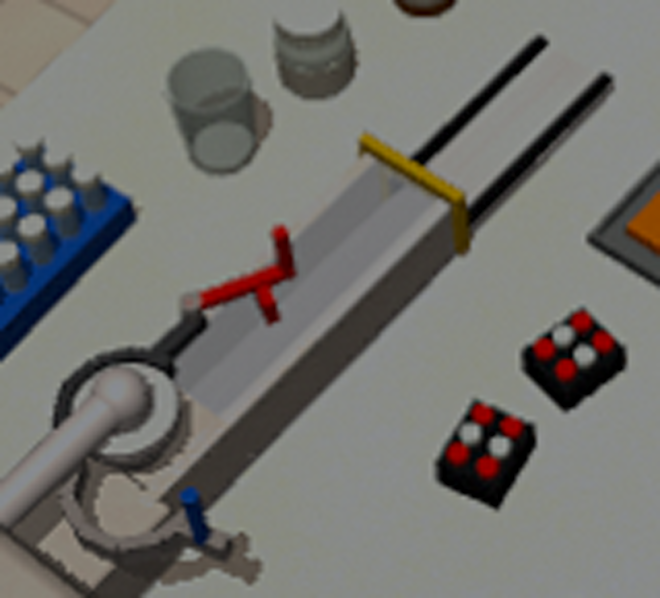

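The crop confirms the target: the larger orange stick, in the grey tray, with its fin towards the right end, so its tip points left (the feed direction). Now I'll measure.

```bash
cat >> h.py <<'E'
def hsv(c): return cv2.cvtColor(c['pixels'],cv2.COLOR_RGB2HSV)
def big(c,f=4):
    d=dict(c); return cv2.resize(c['pixels'],None,fx=f,fy=f,interpolation=cv2.INTER_CUBIC)
def carriers(c,box=(0,0,512,384),zc=36):
    """box in px of orig; red caps -> blobs; black outline of carrier via top at z=30"""
    f=4; im=big(c,f); h=cv2.cvtColor(im,cv2.COLOR_RGB2HSV)
    red=((h[...,0]<8)|(h[...,0]>172))&(h[...,1]>130)&(h[...,2]>80)
    n,l,st,ce=cv2.connectedComponentsWithStats(red.astype(np.uint8))
    pts=[(ce[i]+.5)/f-.5 for i in range(1,n) if 60<st[i,4]<900]
    pts=[p for p in pts if box[0]<p[0]<box[2] and box[1]<p[1]<box[3]]
    W=np.array([onz(c,*p,zc) for p in pts]).reshape(-1,3)[:,:2]
    out=[];used=set()
    for i in range(len(W)):
        if i in used: continue
        g=[j for j in range(len(W)) if np.linalg.norm(W[j]-W[i])<62 and j not in used]
        # keep 4-group
        if len(g)>=4:
            g=sorted(g,key=lambda j:np.linalg.norm(W[j]-W[i]))[:4]; used|=set(g)
            (cx,cy),(w,hh),a=cv2.minAreaRect(W[g].astype(np.float32))
            m=W[g].mean(0)
            if w<hh: a+=90
            a=(a+90)%180-90
            out.append((m.round(1),round(a,1),(round(w,1),round(hh,1)),np.mean([pts[j] for j in g],0).round(1)))
    return out
E
python3 - <<'E'
from h import *
t=load('top0');s=load('side0')
for o in carriers(t,(150,190,360,300)): print('T',*o)
for o in carriers(s,(200,130,340,300)): print('S',*o)
# rails
f=4
im=big(t);h=cv2.cvtColor(im,cv2.COLOR_RGB2HSV)
m=(h[...,2]<70).astype(np.uint8); m[:, :222*f]=0;m[:,285*f:]=0;m[:165*f]=0;m[205*f:]=0
n,l,st,ce=cv2.connectedComponentsWithStats(m)
for i in range(1,n):
    if st[i,4]>200:
        ys,xs=np.nonzero(l==i); P=np.c_[xs,ys].astype(np.float32)
        print('rail',st[i],ce[i]/f)
        W=np.array([onz(t,(x+.5)/f-.5,(y+.5)/f-.5,18)[:2] for x,y in P[::3]]).astype(np.float32)
        print(cv2.minAreaRect(W), cv2.boxPoints(cv2.minAreaRect(W)).round(1).tolist())
# yellow
y=((h[...,0]>18)&(h[...,0]<34)&(h[...,1]>130)&(h[...,2]>90)).astype(np.uint8)
n,l,st,ce=cv2.connectedComponentsWithStats(y)
for i in range(1,n):
    if st[i,4]>200: 
        print('yel',st[i]/f,ce[i]/f)
        if 200<ce[i][0]/f<240:
            ys,xs=np.nonzero(l==i);W=np.array([onz(t,(x+.5)/f-.5,(y+.5)/f-.5,78)[:2] for x,y in zip(xs,ys)]).astype(np.float32)
            print(cv2.boxPoints(cv2.minAreaRect(W)).round(1).tolist())
o=((h[...,0]>8)&(h[...,0]<20)&(h[...,1]>140)&(h[...,2]>110)).astype(np.uint8)
n,l,st,ce=cv2.connectedComponentsWithStats(o)
for i in range(1,n):
    if st[i,4]>400:
        ys,xs=np.nonzero(l==i);W=np.array([onz(t,(x+.5)/f-.5,(y+.5)/f-.5,19)[:2] for x,y in zip(xs,ys)]).astype(np.float32)
        print('or',ce[i]/f,cv2.minAreaRect(W))
g=((h[...,1]<30)&(h[...,2]>85)&(h[...,2]<135)).astype(np.uint8);g[:,:230*f]=0;g[:,310*f:]=0;g[:210*f]=0;g[250*f:]=0
n,l,st,ce=cv2.connectedComponentsWithStats(g)
for i in range(1,n):
    if st[i,4]>400:
        ys,xs=np.nonzero(l==i);W=np.array([onz(t,(x+.5)/f-.5,(y+.5)/f-.5,13)[:2] for x,y in zip(xs,ys)]).astype(np.float32)
        print('gr',ce[i]/f,cv2.minAreaRect(W))
k=(h[...,2]<60).astype(np.uint8);k[:,:265*f]=0;k[:,295*f:]=0;k[:225*f]=0;k[245*f:]=0
n,l,st,ce=cv2.connectedComponentsWithStats(k)
for i in range(1,n):
    if st[i,4]>200:
        ys,xs=np.nonzero(l==i);W=np.array([onz(t,(x+.5)/f-.5,(y+.5)/f-.5,63)[:2] for x,y in zip(xs,ys)]).astype(np.float32)
        print('fin',ce[i]/f,cv2.minAreaRect(W))
E
```

```text
T [ 528.6 -404. ] -70.4 (23.9, 37.0) [337.1 207.3]
T [441.3 149.1] -83.7 (23.9, 36.4) [173.1 230.1]
T [432.1  48.5] 74.4 (36.5, 24.1) [203.  233.4]
T [ 424.2 -389.3] 81.6 (36.7, 24.1) [333.2 238. ]
S [ 525.8 -401.4] -71.2 (24.3, 35.6) [295.2 146.2]
S [ 421.4 -386.7] 81.1 (35.6, 23.9) [319.3 160.2]
S [430.2  50.8] 74.1 (36.0, 24.1) [248.6 248.2]
S [439.4 151.5] -83.8 (23.8, 35.8) [227.1 271.2]
rail [ 888  692  224   29 1684] [248.90736342 176.67384204]
((633.2254028320312, -103.70780944824219), (195.00265502929688, 9.361146926879883), 85.38741302490234) [[620.7000122070312, -200.5], [630.0, -201.3000030517578], [645.7000122070312, -6.900000095367432], [636.4000244140625, -6.099999904632568]]
rail [ 888  770  218   29 1791] [248.32691234 196.11152987]
((566.105712890625, -102.52276611328125), (188.38766479492188, 9.316583633422852), 85.95388793945312) [[554.7999877929688, -196.1999969482422], [564.0999755859375, -196.8000030517578], [577.4000244140625, -8.899999618530273], [568.0999755859375, -8.199999809265137]]
yel [214.5  166.5    6.75  29.5  275.75] [217.8368087 181.0543971]
[[554.9000244140625, 0.800000011920929], [653.7999877929688, -9.5], [655.0, 1.7999999523162842], [556.0999755859375, 12.100000381469727]]
or [268.2445012  234.57351715] ((434.36260986328125, -176.58743286132812), (207.64566040039062, 39.073822021484375), 84.10326385498047)
or [304.4441844 280.7558156] ((277.83453369140625, -291.76470947265625), (21.983787536621094, 134.8990936279297), 66.7358169555664)
gr [270.44712338 231.64252162] ((439.80706787109375, -177.54112243652344), (251.86158752441406, 76.30289459228516), 85.26993560791016)
fin [284.10755076 235.65164975] ((428.9388427734375, -220.80081176757812), (47.02899169921875, 12.77135944366455), 83.88402557373047)
```

```bash
python3 - <<'E'
from h import *
t=load('top0');s=load('side0')
f=4
im=big(s);h=cv2.cvtColor(im,cv2.COLOR_RGB2HSV)
m=(h[...,2]<60).astype(np.uint8); m[:, :205*f]=0;m[:,262*f:]=0;m[:170*f]=0;m[225*f:]=0
n,l,st,ce=cv2.connectedComponentsWithStats(m)
for i in range(1,n):
    if st[i,4]>300:
        ys,xs=np.nonzero(l==i)
        W=np.array([onz(s,(x+.5)/f-.5,(y+.5)/f-.5,18)[:2] for x,y in zip(xs,ys)]).astype(np.float32)
        print('rail',st[i],cv2.boxPoints(cv2.minAreaRect(W)).round(1).tolist(), cv2.minAreaRect(W)[2])
def blob(c,cond,box,z=None):
    im=big(c);h=cv2.cvtColor(im,cv2.COLOR_RGB2HSV).astype(int)
    m=cond(h).astype(np.uint8);k=np.zeros_like(m);k[box[1]*f:box[3]*f,box[0]*f:box[2]*f]=1;m*=k
    n,l,st,ce=cv2.connectedComponentsWithStats(m);i=1+np.argmax(st[1:,4]);ys,xs=np.nonzero(l==i)
    return (np.c_[xs,ys]+.5)/f-.5
yel=lambda h:(h[...,0]>18)&(h[...,0]<34)&(h[...,1]>130)&(h[...,2]>90)
for c,b in((t,(205,160,235,205)),(s,(190,190,230,230))):
    P=blob(c,yel,b); W=np.array([onz(c,*p,78)[:2] for p in P])
    print('guard',W.min(0),W.max(0),W.mean(0))
    # extreme corners
    for d in((1,0),(-1,0),(0,1),(0,-1)): j=np.argmax(W@np.array(d)); print(d,P[j],W[j].round(1))
# expected projections
O=np.array([607,0.5]);a=np.radians(85.6);e=np.array([np.cos(a),np.sin(a)]);nn=np.array([-e[1],e[0]])
def L(x,y,z): return np.r_[O+e*x+nn*y,z]
for c in(t,s):
    print([proj(c,L(*p)).round(1).tolist() for p in((0,50,78),(0,-50,78),(10,50,78),(10,-50,78),(-200,39,18),(-200,-39,18),(300,0,112),(240,14,165),(215,53,165))])
E
```

```text
rail [ 839  696  132  124 2113] [[615.7999877929688, -199.8000030517578], [628.7999877929688, -200.8000030517578], [641.5, -36.599998474121094], [628.5, -35.599998474121094]] 85.5835952758789
rail [ 885  732  148  167 3127] [[547.2000122070312, -194.3000030517578], [575.2999877929688, -195.39999389648438], [583.4000244140625, 9.899999618530273], [555.4000244140625, 11.0]] 87.7235336303711
rail [846 869  32  31 372] [[564.9000244140625, 16.700000762939453], [582.0, -7.5], [602.0, 6.699999809265137], [585.0, 30.899999618530273]] 35.212806701660156
guard [555.48488571  -7.59958302] [654.67306986  11.58631672] [605.15130149   1.8622931 ]
(1, 0) [218.875 166.125] [654.7  -1.4]
(-1, 0) [215.625 195.375] [555.5   6.4]
(0, 1) [214.125 193.625] [561.3  11.6]
(0, -1) [220.625 170.125] [641.1  -7.6]
guard [553.71409277  -1.85812126] [654.83290044  15.44687506] [604.16434956   6.53539926]
(1, 0) [197.375 197.375] [654.8   1.6]
(-1, 0) [222.125 212.875] [553.7   9.7]
(0, 1) [219.125 213.125] [560.9  15.4]
(0, -1) [199.375 197.375] [649.5  -1.9]
[[216.3, 194.9], [219.5, 165.5], [213.3, 194.6], [216.5, 165.2], [275.7, 199.9], [277.6, 177.9], [125.2, 169.5], [138.8, 171.9], [145.1, 184.9]]
[[222.2, 211.2], [197.8, 196.1], [220.1, 213.3], [195.7, 198.1], [258.0, 183.1], [239.9, 172.8], [139.2, 263.5], [155.0, 241.0], [171.6, 242.2]]
```

Call:
carry_out([
  {"x":282,"y":172,"z":0,"twist":86,"hand":100},
  {"x":282,"y":172,"z":0,"twist":86,"hand":100},
  {"x":282,"y":172,"z":0,"twist":86,"hand":100},
  {"x":282,"y":172,"z":-40,"twist":86,"hand":100},
  {"x":282,"y":172,"z":-80,"twist":86,"hand":100},
  {"x":282,"y":172,"z":-120,"twist":86,"hand":100},
  {"x":282,"y":172,"z":-150,"twist":86,"hand":100},
  {"x":282,"y":172,"z":-150,"twist":86,"hand":100},
  {"x":282,"y":172,"z":-150,"twist":86,"hand":100},
  {"x":282,"y":172,"z":-150,"twist":86,"hand":100},
], newtons=40)

```text
t: 1.35
tcp_pos: [527.1, -403.3, 100.9]
orientation: [1.828, 2.554, 0.0]
ft_force: [-1.2, 0.6, 0.6]
gripper_width: 85.2
```

```bash
python3 - <<'E'
from h import *
t=snap('top','t1.png');s=snap('side','s1.png')
im=np.hstack([cv2.resize(cv2.imread('pics/t1.png')[150:300,260:410],(400,400)),cv2.resize(cv2.imread('pics/s1.png')[60:210,230:380],(400,400))]);cv2.imwrite('pics/v1.png',im)
print(r.get_state()['tcp_pos'],r.get_state()['orientation'])
E
```

```text
[ 527.1608617  -403.25794848  101.00273657] [ 1.82576981e+00  2.55533754e+00 -2.41218109e-04]
```

View pics/v1.png

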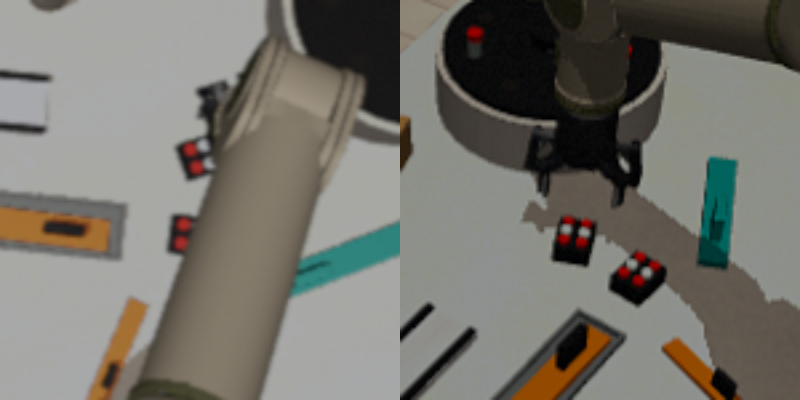

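The open hand is above the far carrier, with jaws aligned along its width. Descending.

Call:
carry_out([
  {"z":-40},
  {"z":-60},
  {"z":-72},
  {"z":-72},
  {"z":-72,"hand":40},
  {"z":-72,"hand":40},
  {"z":-72,"hand":40},
  {"z":-72,"hand":40},
  {"z":-72,"hand":40},
])

```text
invalid input at $.commands[0]: expected keys hand, x, y, z, twist
```

Call:
carry_out([
  {"x":0,"y":0,"z":-40,"twist":0,"hand":100},
  {"x":0,"y":0,"z":-60,"twist":0,"hand":100},
  {"x":0,"y":0,"z":-72,"twist":0,"hand":100},
  {"x":0,"y":0,"z":-72,"twist":0,"hand":100},
  {"x":0,"y":0,"z":-72,"twist":0,"hand":30},
  {"x":0,"y":0,"z":-72,"twist":0,"hand":30},
  {"x":0,"y":0,"z":-72,"twist":0,"hand":30},
  {"x":0,"y":0,"z":-72,"twist":0,"hand":30},
  {"x":0,"y":0,"z":-72,"twist":0,"hand":30},
  {"x":0,"y":0,"z":-72,"twist":0,"hand":30},
])

```text
t: 2.7
tcp_pos: [528.0, -403.3, 29.8]
orientation: [1.821, 2.557, 0.0]
ft_force: [-0.2, 0.8, 5.3]
gripper_width: 49.2
```

Call:
carry_out([
  {"x":0,"y":0,"z":50,"twist":0,"hand":30},
  {"x":10,"y":50,"z":80,"twist":-6,"hand":30},
  {"x":25,"y":100,"z":80,"twist":-12,"hand":30},
  {"x":35,"y":150,"z":80,"twist":-18,"hand":30},
  {"x":45,"y":200,"z":80,"twist":-23,"hand":30},
  {"x":55,"y":250,"z":80,"twist":-23.5,"hand":30},
  {"x":65,"y":300,"z":80,"twist":-23.5,"hand":30},
  {"x":73,"y":345,"z":80,"twist":-23.5,"hand":30},
  {"x":75.5,"y":368,"z":80,"twist":-23.5,"hand":30},
  {"x":75.5,"y":368,"z":60,"twist":-23.5,"hand":30},
])

```text
t: 3.95
tcp_pos: [603.9, -34.1, 91.2]
orientation: [2.3, 2.134, 0.002]
ft_force: [-6.0, -8.0, 19.5]
gripper_width: 49.1
```

```bash
cat > v.py <<'E'
import sys
from h import *
n=sys.argv[1]; tb=list(map(int,sys.argv[2].split(',')));sb=list(map(int,sys.argv[3].split(',')))
snap('top','t%s.png'%n);snap('side','s%s.png'%n)
o=[]
for p,b in(('t',tb),('s',sb)):
    q=cv2.imread(f'pics/{p}{n}.png')[b[1]:b[3],b[0]:b[2]]; k=min(400/q.shape[1],560/q.shape[0]); q=cv2.resize(q,None,fx=k,fy=k,interpolation=cv2.INTER_CUBIC)
    z=np.zeros((560,400,3),np.uint8);z[:q.shape[0],:q.shape[1]]=q;o.append(z)
cv2.imwrite(f'pics/v{n}.png',np.hstack(o)); S=r.get_state();w=S['orientation'];print(S['t'],S['tcp_pos'].round(1),'jaw',np.degrees(2*np.arctan2(w[1],w[0]))-90,S['gripper_width'],S['ft_force'].round(1))
E
python3 v.py 2 180,130,300,250 180,120,300,260
```

```text
4.05 [603.  -35.5  88.5] jaw -4.433453548056761 49.10646522494262 [ 0.4 -0.4  1.3]
```

View pics/v2.png

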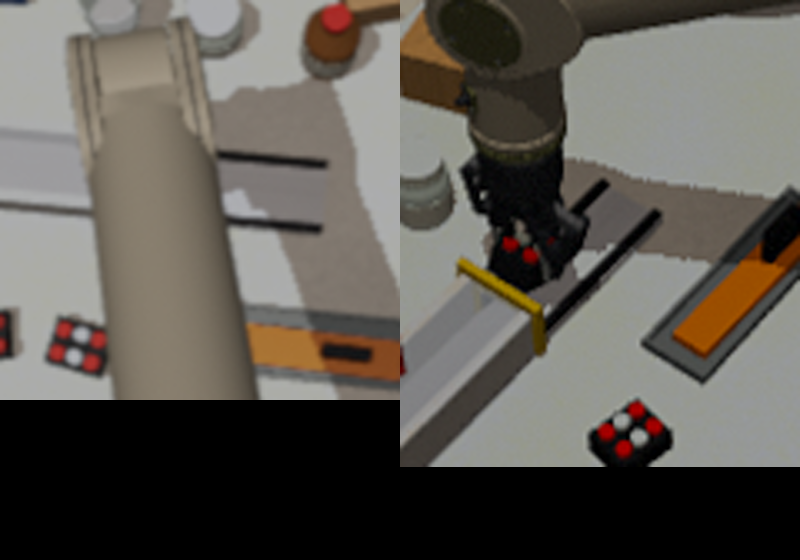

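Call:
carry_out([
  {"x":0,"y":0,"z":-25,"twist":0,"hand":30},
  {"x":0,"y":0,"z":-40,"twist":0,"hand":30},
  {"x":0,"y":0,"z":-46,"twist":0,"hand":30},
  {"x":0,"y":0,"z":-49.5,"twist":0,"hand":30},
  {"x":0,"y":0,"z":-49.5,"twist":0,"hand":30},
])

```text
t: 4.68
tcp_pos: [603.7, -33.9, 45.2]
orientation: [2.303, 2.133, 0.002]
ft_force: [-26.7, 2.2, 63.1]
gripper_width: 49.2
```

Call:
carry_out([
  {"x":0,"y":0,"z":10,"twist":0,"hand":30},
  {"x":0,"y":0,"z":10,"twist":0,"hand":30},
])

```text
t: 4.92
tcp_pos: [603.4, -35.2, 49.3]
orientation: [2.305, 2.133, 0.003]
ft_force: [4.4, -0.8, 1.5]
gripper_width: 49.0
```

```bash
python3 v.py 3 180,130,300,250 190,160,270,240
```

```text
5.025 [603.4 -35.1  48.9] jaw -4.430610056244916 48.702774623989974 [ 5.2 -1.8  1.5]
```

View pics/v3.png

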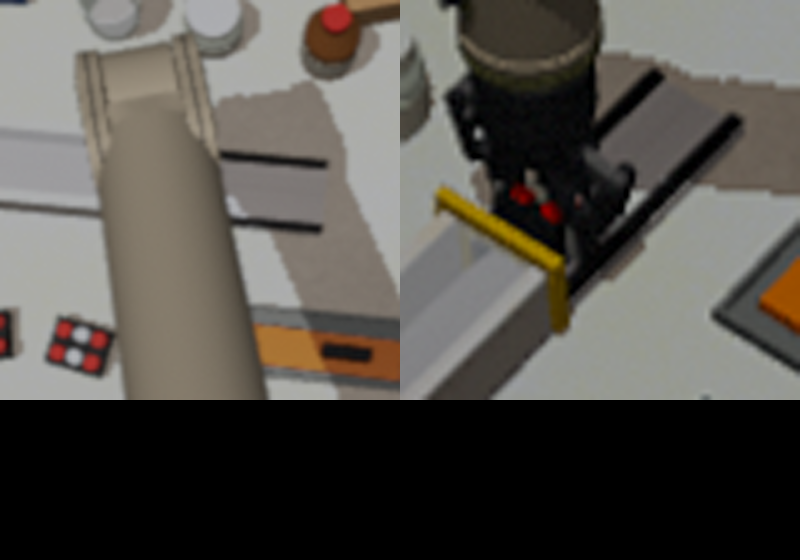

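```bash
python3 - <<'E'
from h import *
s=load('s3'); f=8
im=cv2.resize(s['pixels'],None,fx=f,fy=f,interpolation=cv2.INTER_CUBIC);h=cv2.cvtColor(im,cv2.COLOR_RGB2HSV)
red=((h[...,0]<8)|(h[...,0]>172))&(h[...,1]>130)&(h[...,2]>70)
n,l,st,ce=cv2.connectedComponentsWithStats(red.astype(np.uint8))
for i in range(1,n):
    p=(ce[i]+.5)/f-.5
    if st[i,4]>60 and 205<p[0]<230 and 185<p[1]<215: print(p,st[i,4],onz(s,*p,56).round(1))
cv2.imwrite('pics/z3.png',cv2.cvtColor(cv2.resize(s['pixels'][180:225,195:255],(800,600),interpolation=cv2.INTER_CUBIC),cv2.COLOR_RGB2BGR))
E
```

```text
[214.07794944 198.42847111] 623 [619.4 -37.3  56. ]
[219.35069444 201.88172743] 576 [596.9 -34.8  56. ]
```

View pics/z3.png

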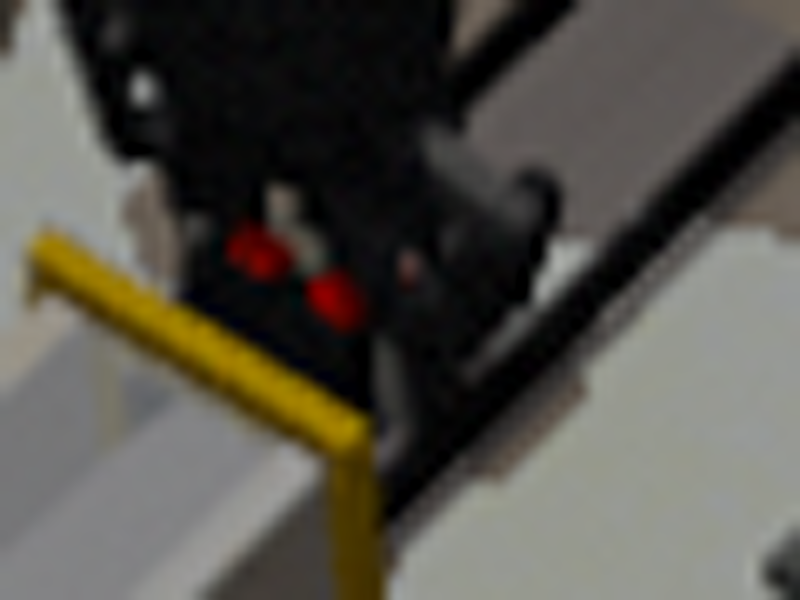

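Call:
carry_out([
  {"x":-4.5,"y":-60,"z":15,"twist":0,"hand":30},
  {"x":-4.5,"y":-60,"z":15,"twist":0,"hand":30},
  {"x":-4.5,"y":-60,"z":15,"twist":0,"hand":30},
])

```text
t: 5.4
tcp_pos: [597.0, -95.0, 62.7]
orientation: [-2.305, -2.132, 0.002]
ft_force: [-0.5, 1.0, -2.2]
gripper_width: 49.3
```

```bash
python3 v.py 4 180,130,300,250 195,160,275,240;python3 - <<'E'
from h import *
s=load('s4')
cv2.imwrite('pics/z4.png',cv2.cvtColor(cv2.resize(s['pixels'][155:215,205:285],(800,600),interpolation=cv2.INTER_CUBIC),cv2.COLOR_RGB2BGR))
E
```

```text
5.5 [597.4 -93.6  63. ] jaw -364.3443092427417 49.088379825931106 [-0.1  0.9 -2.3]
```

View pics/z4.png

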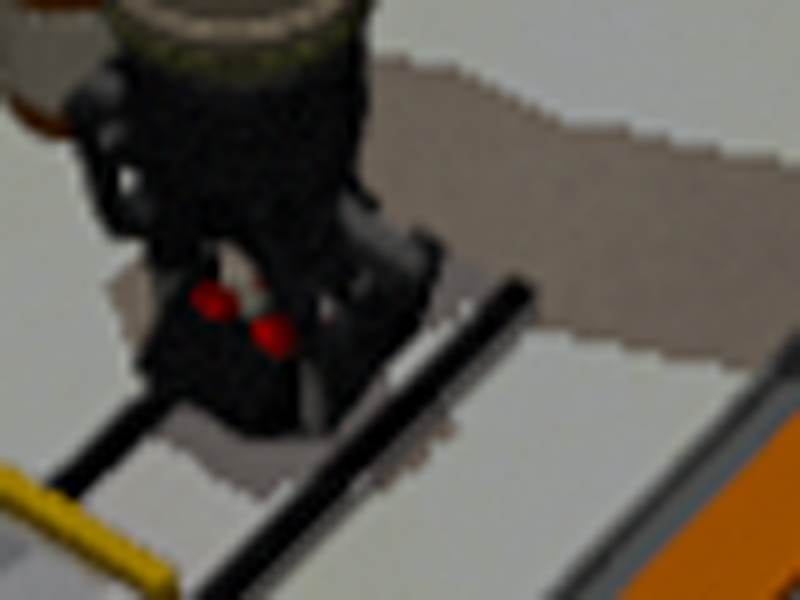

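```bash
python3 - <<'E'
from h import *
f=8
for n,z,T in(('s2',96.5,(603,-35)),('s4',71,(597.3,-94))):
    s=load(n)
    im=cv2.resize(s['pixels'],None,fx=f,fy=f,interpolation=cv2.INTER_CUBIC);h=cv2.cvtColor(im,cv2.COLOR_RGB2HSV)
    red=((h[...,0]<8)|(h[...,0]>172))&(h[...,1]>130)&(h[...,2]>70)
    nn,l,st,ce=cv2.connectedComponentsWithStats(red.astype(np.uint8))
    for i in range(1,nn):
        p=(ce[i]+.5)/f-.5
        if st[i,4]>60 and 205<p[0]<240 and 175<p[1]<215: print(n,p,st[i,4],[(z+d,(onz(s,*p,z+d)[:2]-T).round(1).tolist()) for d in(0,10)])
E
```

```text
s2 [212.71194276 192.65343212] 987 [(96.5, [12.4, 6.4]), (106.5, [7.0, 12.8])]
s2 [218.76396213 196.09485858] 1043 [(96.5, [-11.6, 7.6]), (106.5, [-16.8, 14.0])]
s4 [226.08263557 184.54994019] 627 [(71, [15.2, -2.1]), (81, [9.9, 4.7])]
s4 [231.40213093 187.94540861] 569 [(71, [-7.5, 0.5]), (81, [-12.6, 7.3])]
```

The carrier has pitched in the grip (leading end up, caps at side pixel (228,186)). I'll lower it onto the open bed at low grip so that it levels, release it and look.

Call:
carry_out([
  {"x":1,"y":0,"z":-8,"twist":0,"hand":30},
  {"x":1,"y":0,"z":-14,"twist":0,"hand":30},
  {"x":1,"y":0,"z":-18,"twist":0,"hand":30},
  {"x":1,"y":0,"z":-21,"twist":0,"hand":30},
], newtons=20)

```text
t: 6.0
tcp_pos: [599.3, -94.2, 45.4]
orientation: [2.305, 2.134, -0.0]
ft_force: [-19.2, 4.7, 39.5]
gripper_width: 49.5
```

Call:
carry_out([
  {"x":1,"y":0,"z":-16,"twist":0,"hand":70},
  {"x":1,"y":0,"z":-16,"twist":0,"hand":80},
  {"x":1,"y":0,"z":-12,"twist":0,"hand":100},
  {"x":1,"y":0,"z":20,"twist":0,"hand":100},
  {"x":1,"y":-60,"z":60,"twist":0,"hand":100},
  {"x":1,"y":-120,"z":80,"twist":0,"hand":100},
  {"x":1,"y":-180,"z":80,"twist":0,"hand":100},
  {"x":1,"y":-200,"z":80,"twist":0,"hand":100},
])

```text
t: 7.0
tcp_pos: [598.6, -300.1, 122.7]
orientation: [2.31, 2.128, -0.003]
ft_force: [0.4, 0.6, -0.4]
gripper_width: 85.4
```

```bash
python3 v.py 5 200,150,300,290 200,140,280,220; python3 - <<'E'
from h import *
for o in carriers(load('t5'),(150,150,360,300)): print('T',*o)
for o in carriers(load('s5'),(190,110,340,300)): print('S',*o)
E
```

```text
7.1 [ 598.5 -299.8  122. ] jaw -4.755508909908869 85.26807109455477 [-0.3 -0.7 -0.6]
T [602.1 -71.9] 85.5 (36.8, 24.5) [239.9 184.3]
T [441.4 149.1] -83.9 (24.0, 36.4) [173.1 230.1]
T [432.1  48.4] 74.6 (36.4, 24.0) [203.  233.4]
S [ 421.3 -387.7] 81.9 (36.6, 23.7) [319.4 160. ]
S [602.9 -75.9] 85.0 (36.3, 24.1) [225.4 196.7]
S [430.2  50.9] 74.2 (35.9, 23.9) [248.6 248.2]
S [439.5 151.5] -84.1 (23.9, 35.8) [227.1 271.2]
```

View pics/v5.png

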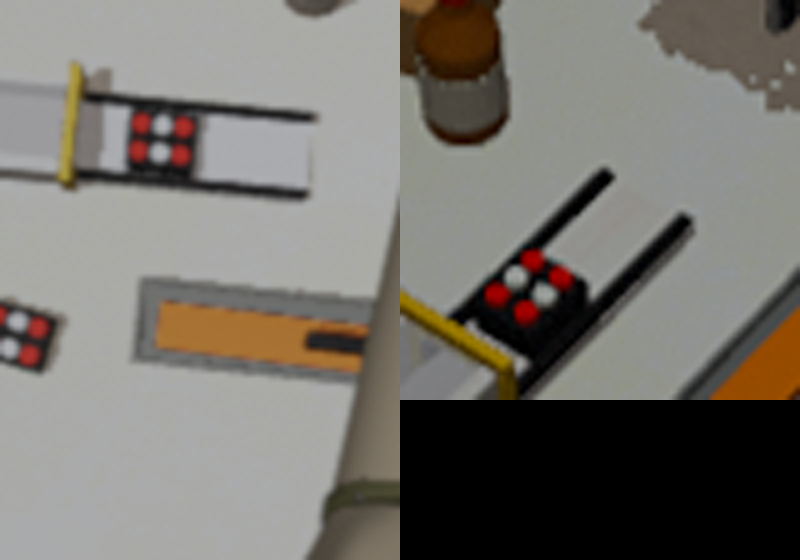

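Call:
carry_out([
  {"x":0,"y":0,"z":0,"twist":0,"hand":100},
  {"x":0,"y":0,"z":0,"twist":0,"hand":100},
], newtons=100)

```text
t: 7.35
tcp_pos: [600.4, -293.0, 122.7]
orientation: [-2.302, -2.136, -0.001]
ft_force: [-0.0, 0.2, 0.1]
gripper_width: 85.2
```

Call:
carry_out([
  {"x":-50,"y":-30,"z":0,"twist":-4,"hand":100},
  {"x":-100,"y":-60,"z":-10,"twist":-4,"hand":100},
  {"x":-150,"y":-80,"z":-20,"twist":-4,"hand":100},
  {"x":-177,"y":-93,"z":-40,"twist":-4,"hand":100},
  {"x":-177,"y":-93,"z":-55,"twist":-4,"hand":100},
  {"x":-177,"y":-93,"z":-75,"twist":-4,"hand":100},
  {"x":-177,"y":-93,"z":-94,"twist":-4,"hand":100},
  {"x":-177,"y":-93,"z":-94,"twist":-4,"hand":100},
  {"x":-177,"y":-93,"z":-95,"twist":-4,"hand":60},
  {"x":-177,"y":-93,"z":-95,"twist":-4,"hand":40},
])

```text
t: 8.6
tcp_pos: [423.7, -388.3, 28.5]
orientation: [2.377, 2.052, 0.001]
ft_force: [4.6, -0.4, 2.7]
gripper_width: 51.5
```

Call:
carry_out([
  {"x":0,"y":0,"z":0,"twist":0,"hand":30},
  {"x":0,"y":0,"z":0,"twist":0,"hand":30},
  {"x":0,"y":0,"z":0,"twist":0,"hand":30},
  {"x":0,"y":0,"z":20,"twist":0,"hand":30},
  {"x":0,"y":0,"z":40,"twist":0,"hand":30},
])

```text
t: 9.22
tcp_pos: [423.0, -388.1, 69.5]
orientation: [2.378, 2.052, 0.0]
ft_force: [0.9, -0.3, -1.4]
gripper_width: 48.1
```

```bash
python3 v.py 6 270,180,370,300 270,100,370,200
```

```text
9.325 [ 424.4 -389.2   71.2] jaw -8.43277967087765 48.10534783307648 [-0.1 -0.4 -0.9]
```

View pics/v6.png

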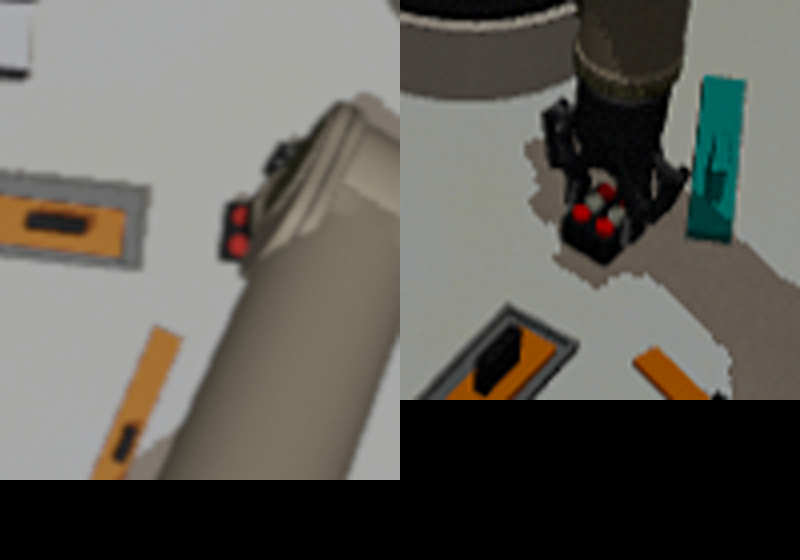

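The second carrier is held level (side view (292,152)). Carrying it to the bed behind the first.

Call:
carry_out([
  {"x":0,"y":0,"z":45,"twist":0,"hand":30},
  {"x":40,"y":45,"z":50,"twist":4,"hand":30},
  {"x":75,"y":95,"z":50,"twist":4,"hand":30},
  {"x":110,"y":145,"z":50,"twist":4,"hand":30},
  {"x":145,"y":195,"z":50,"twist":4,"hand":30},
  {"x":165,"y":235,"z":40,"twist":4,"hand":30},
  {"x":171.5,"y":254,"z":20,"twist":4,"hand":30},
  {"x":171.5,"y":254,"z":10,"twist":4,"hand":30},
  {"x":171.5,"y":254,"z":5,"twist":4,"hand":30},
  {"x":171.5,"y":254,"z":5,"twist":4,"hand":30},
])

```text
t: 10.58
tcp_pos: [594.1, -135.8, 72.9]
orientation: [2.308, 2.131, -0.001]
ft_force: [0.3, -0.5, -1.6]
gripper_width: 47.9
```

```bash
python3 v.py 7 200,150,300,290 200,140,280,220
```

```text
10.675 [ 594.6 -135.3   73.4] jaw -4.515741845509211 47.90134039987792 [ 0.9 -1.  -1.6]
```

View pics/v7.png

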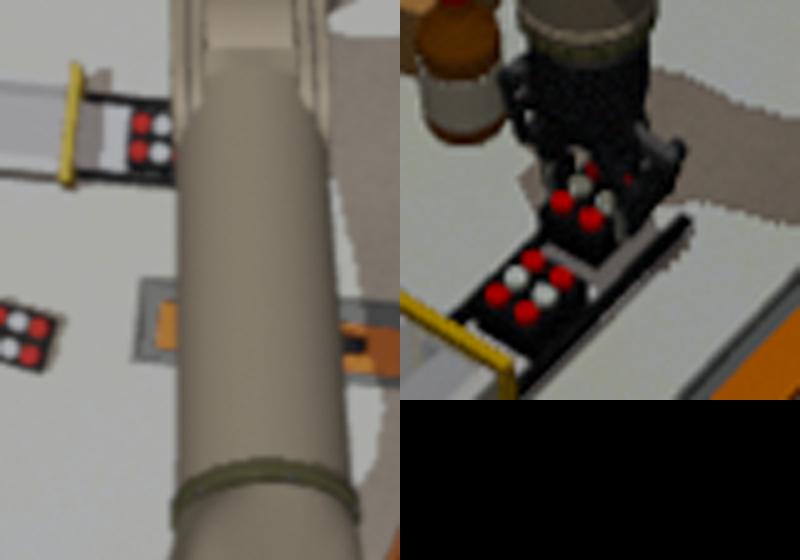

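Call:
carry_out([
  {"x":-0.5,"y":-4,"z":-12,"twist":0,"hand":30},
  {"x":-0.5,"y":-4,"z":-22,"twist":0,"hand":30},
  {"x":-0.5,"y":-4,"z":-29,"twist":0,"hand":30},
  {"x":-0.5,"y":-4,"z":-33,"twist":0,"hand":30},
  {"x":-0.5,"y":-4,"z":-33,"twist":0,"hand":30},
])

```text
t: 11.3
tcp_pos: [593.8, -138.5, 46.3]
orientation: [2.305, 2.132, -0.005]
ft_force: [-31.1, 2.3, 72.9]
gripper_width: 47.9
```

Call:
carry_out([
  {"x":0,"y":0,"z":12,"twist":0,"hand":30},
  {"x":0,"y":0,"z":12,"twist":0,"hand":30},
  {"x":0,"y":0,"z":12,"twist":0,"hand":30},
])

```text
t: 11.68
tcp_pos: [593.5, -137.9, 50.7]
orientation: [-2.305, -2.133, 0.001]
ft_force: [-0.3, 0.9, -1.3]
gripper_width: 48.0
```

```bash
python3 v.py 8 200,150,300,290 200,140,280,220; python3 - <<'E'
from h import *
f=8
for n,z,T in(('s7',81,(594.3,-135)),('s8',60,(593.8,-138))):
    s=load(n)
    im=cv2.resize(s['pixels'],None,fx=f,fy=f,interpolation=cv2.INTER_CUBIC);h=cv2.cvtColor(im,cv2.COLOR_RGB2HSV)
    red=((h[...,0]<8)|(h[...,0]>172))&(h[...,1]>130)&(h[...,2]>70)
    nn,l,st,ce=cv2.connectedComponentsWithStats(red.astype(np.uint8))
    for i in range(1,nn):
        p=(ce[i]+.5)/f-.5
        if st[i,4]>60 and 215<p[0]<250 and 165<p[1]<215: print(n,p.round(1),st[i,4],[(zz,onz(s,*p,zz)[:2].round(1).tolist()) for zz in(46,z)])
E
```

```text
11.775 [ 593.5 -137.8   50.7] jaw -364.4204793806125 47.518858000177715 [ 0.3  0.6 -0.9]
s7 [237.6 173.5] 287 [(46, [620.8, -174.5]), (81, [602.6, -148.9])]
s7 [231.9 179.7] 1125 [(46, [621.3, -140.9]), (81, [603.1, -116.3])]
s7 [237.7 183.2] 1203 [(46, [596.3, -138.8]), (81, [578.8, -114.2])]
s7 [226.2 191.6] 1122 [(46, [608.0, -88.4]), (81, [590.2, -65.2])]
s7 [231.8 195. ] 1199 [(46, [584.5, -86.5]), (81, [567.4, -63.4])]
s7 [219.  198.4] 1193 [(46, [611.2, -52.3]), (81, [593.3, -30.2])]
s7 [224.8 201.9] 1200 [(46, [587.3, -50.6]), (81, [570.1, -28.4])]
s8 [238.5 177.7] 270 [(46, [607.7, -160.2]), (60, [600.6, -150.1])]
s8 [232.7 184. ] 1191 [(46, [608.4, -127.2]), (60, [601.3, -117.5])]
s8 [238.6 187.4] 1159 [(46, [583.9, -125.4]), (60, [577.0, -115.7])]
s8 [226.2 191.6] 1147 [(46, [608.0, -88.5]), (60, [600.9, -79.2])]
s8 [231.8 194.9] 1226 [(46, [584.5, -86.6]), (60, [577.6, -77.4])]
s8 [219.  198.4] 1194 [(46, [611.2, -52.4]), (60, [604.0, -43.5])]
s8 [224.8 201.9] 1204 [(46, [587.3, -50.5]), (60, [580.4, -41.7])]
```

View pics/v8.png

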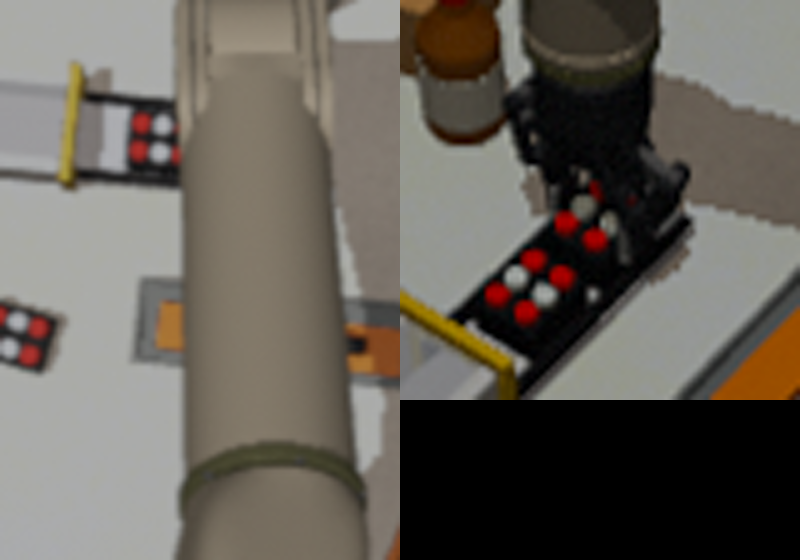

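Call:
carry_out([
  {"x":4,"y":-1,"z":0,"twist":0,"hand":30},
  {"x":4,"y":-1,"z":-3,"twist":0,"hand":30},
  {"x":4,"y":-1,"z":-5,"twist":0,"hand":30},
  {"x":4,"y":-1,"z":-7,"twist":0,"hand":30},
  {"x":4,"y":-1,"z":-9,"twist":0,"hand":30},
  {"x":4,"y":-1,"z":-9,"twist":0,"hand":30},
])

```text
t: 12.52
tcp_pos: [597.9, -139.0, 42.7]
orientation: [-2.305, -2.134, 0.0]
ft_force: [1.0, 0.4, -1.0]
gripper_width: 47.7
```

No contact this time at 42.7 mm, so before it had sat on the −x rail. Lowering on and releasing.

Call:
carry_out([
  {"x":0,"y":0,"z":-2,"twist":0,"hand":30},
  {"x":0,"y":0,"z":-4,"twist":0,"hand":30},
  {"x":0,"y":0,"z":-4,"twist":0,"hand":30},
])

```text
t: 12.9
tcp_pos: [598.1, -139.0, 39.3]
orientation: [2.305, 2.134, 0.0]
ft_force: [-2.5, 0.4, 3.9]
gripper_width: 47.6
```

Call:
carry_out([
  {"x":0,"y":0,"z":0,"twist":0,"hand":80},
  {"x":0,"y":0,"z":2,"twist":0,"hand":100},
  {"x":0,"y":0,"z":20,"twist":0,"hand":100},
  {"x":0,"y":0,"z":70,"twist":0,"hand":100},
  {"x":-20,"y":-50,"z":85,"twist":0,"hand":100},
  {"x":-20,"y":-110,"z":85,"twist":0,"hand":100},
  {"x":-20,"y":-170,"z":85,"twist":0,"hand":60},
  {"x":-20,"y":-210,"z":85,"twist":0,"hand":60},
])

```text
t: 13.9
tcp_pos: [577.4, -352.7, 125.4]
orientation: [2.307, 2.13, -0.0]
ft_force: [-0.0, 0.5, -0.6]
gripper_width: 52.1
```

```bash
cat >> h.py <<'E'
def stick(n):
    f=4
    for c,bo in((load('t'+n),(180,150,320,270)),(load('s'+n),(220,120,340,250))):
        h=cv2.cvtColor(big(c),cv2.COLOR_RGB2HSV)
        for nm,m,z in(('orange',(h[...,0]>6)&(h[...,0]<20)&(h[...,1]>140)&(h[...,2]>70),19),):
            m=m.astype(np.uint8);k=np.zeros_like(m);k[bo[1]*f:bo[3]*f,bo[0]*f:bo[2]*f]=1;m*=k
            n_,l,st,ce=cv2.connectedComponentsWithStats(m)
            for i in range(1,n_):
                if st[i,4]>3000:
                    ys,xs=np.nonzero(l==i);W=np.array([onz(c,(x+.5)/f-.5,(y+.5)/f-.5,z)[:2] for x,y in zip(xs,ys)]).astype(np.float32)
                    print(nm,(ce[i]/f).round(1),cv2.minAreaRect(W))
E
python3 v.py 9 200,150,320,310 200,140,320,260; python3 - <<'E'
from h import *
for o in carriers(load('t9'),(150,150,360,300),46): print('T46',*o)
for o in carriers(load('s9'),(190,110,340,300),46): print('S46',*o)
stick('9')
E
```

```text
14.0 [ 576.2 -355.4  124.8] jaw -4.83664573472484 51.020283817059564 [-0.   0.7 -0.2]
T46 [600.2 -72.2] 85.5 (36.7, 24.4) [239.9 184.3]
T46 [ 596.2 -140. ] 85.5 (36.7, 24.1) [259.9 185.8]
T46 [440.6 147.3] -84.0 (23.8, 36.1) [173.1 230.1]
T46 [431.4  47.3] 74.5 (36.2, 23.8) [203.  233.4]
S46 [ 593.5 -137.4] 85.5 (35.9, 24.1) [238.2 183.9]
S46 [597.8 -69.6] 85.5 (36.2, 24.0) [225.5 196.7]
S46 [426.5  56.3] 74.2 (35.6, 23.7) [248.6 248.2]
S46 [435.7 156.2] -83.7 (23.7, 35.6) [227.1 271.2]
orange [268.9 234.6] ((434.282958984375, -176.59503173828125), (207.67001342773438, 38.92684555053711), 83.99679565429688)
orange [283.4 206.7] ((430.5191650390625, -171.2516632080078), (216.57728576660156, 44.202369689941406), 84.06553649902344)
```

View pics/v9.png

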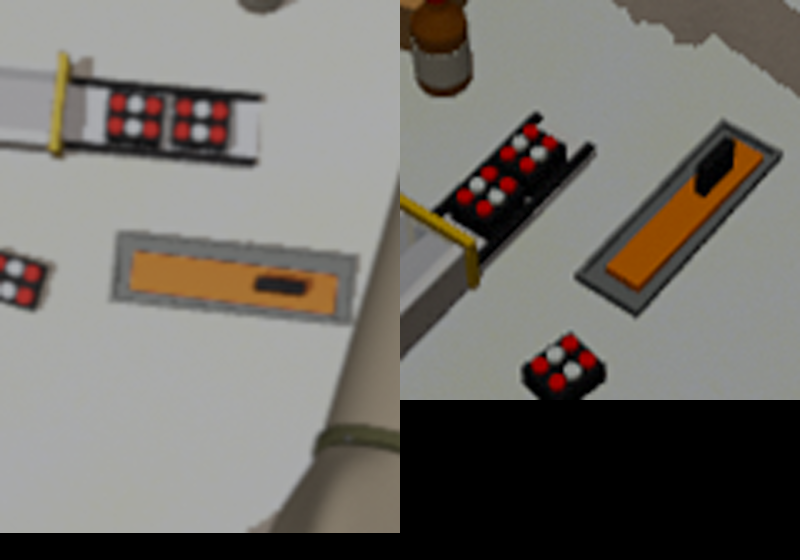

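The stick is unmoved: top view bar at (269,235), with the fin to its right. Going for the fin.

Call:
carry_out([
  {"x":-50,"y":43,"z":0,"twist":-1.6,"hand":60},
  {"x":-100,"y":86,"z":0,"twist":-1.6,"hand":60},
  {"x":-148.5,"y":128.5,"z":0,"twist":-1.6,"hand":60},
  {"x":-148.5,"y":128.5,"z":-20,"twist":-1.6,"hand":60},
  {"x":-148.5,"y":128.5,"z":-50,"twist":-1.6,"hand":60},
  {"x":-148.5,"y":128.5,"z":-78,"twist":-1.6,"hand":60},
  {"x":-148.5,"y":128.5,"z":-78,"twist":-1.6,"hand":60},
  {"x":-148.5,"y":128.5,"z":-78,"twist":-1.6,"hand":5},
  {"x":-148.5,"y":128.5,"z":-78,"twist":-1.6,"hand":5},
  {"x":-148.5,"y":128.5,"z":-78,"twist":-1.6,"hand":5},
])

```text
t: 15.25
tcp_pos: [430.6, -220.9, 47.3]
orientation: [2.333, 2.1, 0.001]
ft_force: [-0.4, 0.5, 5.7]
gripper_width: 12.9
```

Call:
carry_out([
  {"x":0,"y":0,"z":0,"twist":0,"hand":0},
  {"x":0,"y":0,"z":0,"twist":0,"hand":0},
  {"x":0,"y":0,"z":0,"twist":0,"hand":0},
])

```text
t: 15.62
tcp_pos: [430.6, -220.8, 47.3]
orientation: [2.333, 2.1, 0.001]
ft_force: [-1.0, 0.3, 6.9]
gripper_width: 12.9
```

Call:
carry_out([
  {"x":0,"y":0,"z":20,"twist":0,"hand":0},
  {"x":0,"y":-20,"z":60,"twist":0,"hand":0},
  {"x":20,"y":-60,"z":70,"twist":1.6,"hand":0},
  {"x":60,"y":-95,"z":70,"twist":1.6,"hand":0},
  {"x":105,"y":-114,"z":70,"twist":1.6,"hand":0},
  {"x":145,"y":-114,"z":60,"twist":1.6,"hand":0},
  {"x":153.5,"y":-114,"z":50,"twist":1.6,"hand":0},
  {"x":153.5,"y":-114,"z":45,"twist":1.6,"hand":0},
  {"x":153.5,"y":-114,"z":45,"twist":1.6,"hand":0},
])

```text
t: 16.75
tcp_pos: [581.7, -334.9, 90.7]
orientation: [-2.306, -2.133, 0.002]
ft_force: [0.7, -1.1, -0.9]
gripper_width: 12.8
```

```bash
python3 v.py 10 200,150,320,310 200,120,320,240
```

```text
16.85 [ 582.2 -335.2   91.6] jaw -4.473712034001949 13.050064477070675 [-0.3 -0.3 -0. ]
```

View pics/v10.png

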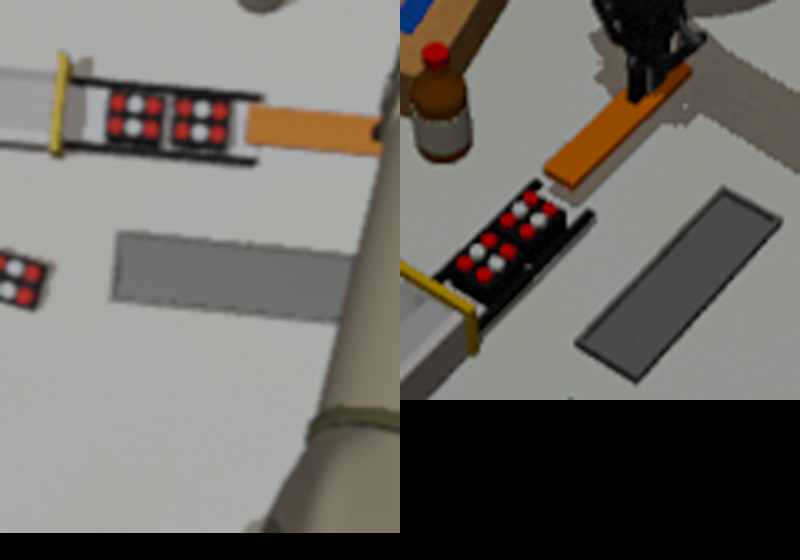

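The stick is held flat and in line with the rails, its tip in the gap before the second carrier (top view (262,180)). Lowering and pushing.

Call:
carry_out([
  {"x":0,"y":0,"z":-20,"twist":0,"hand":0},
  {"x":0,"y":0,"z":-37,"twist":0,"hand":0},
  {"x":0,"y":0,"z":-37,"twist":0,"hand":0},
  {"x":1,"y":13,"z":-37,"twist":0,"hand":0},
  {"x":2,"y":26,"z":-37,"twist":0,"hand":0},
  {"x":3.2,"y":42,"z":-37,"twist":0,"hand":0},
  {"x":4.6,"y":60,"z":-37,"twist":0,"hand":0},
  {"x":6.1,"y":80,"z":-37,"twist":0,"hand":0},
  {"x":7.7,"y":100,"z":-37,"twist":0,"hand":0},
])

```text
t: 17.98
tcp_pos: [590.8, -232.8, 53.9]
orientation: [2.305, 2.135, 0.0]
ft_force: [0.6, -1.2, -2.9]
gripper_width: 12.4
```

```bash
python3 v.py 11 180,150,300,310 180,120,300,240
```

```text
18.075 [ 591.5 -230.3   54. ] jaw -364.1827401013561 12.718089067795237 [ 1.   0.3 -0.2]
```

View pics/v11.png

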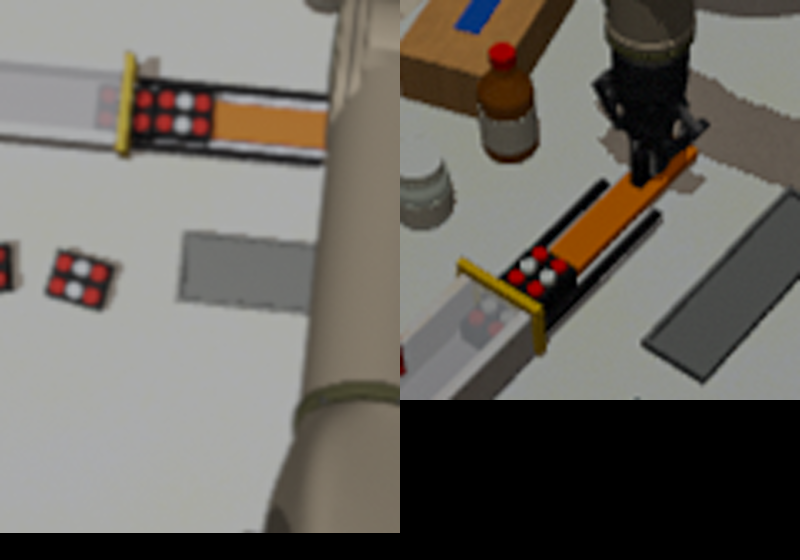

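Working: the first carrier is under the clear roof, the second follows. Pushing on.

Call:
carry_out([
  {"x":1.2,"y":16,"z":0,"twist":0,"hand":0},
  {"x":2.6,"y":34,"z":0,"twist":0,"hand":0},
  {"x":4,"y":52,"z":0,"twist":0,"hand":0},
  {"x":5.4,"y":70,"z":0,"twist":0,"hand":0},
  {"x":6.8,"y":88,"z":0,"twist":0,"hand":0},
  {"x":8,"y":104,"z":0,"twist":0,"hand":0},
  {"x":9.2,"y":120,"z":0,"twist":0,"hand":0},
  {"x":9.8,"y":128,"z":0,"twist":0,"hand":0},
  {"x":9.8,"y":128,"z":0,"twist":0,"hand":0},
])

```text
t: 19.2
tcp_pos: [600.6, -105.3, 53.8]
orientation: [-2.304, -2.135, -0.001]
ft_force: [-0.3, -0.2, -0.9]
gripper_width: 13.1
```

```bash
python3 v.py 12 140,150,260,310 140,160,260,280
```

```text
19.3 [ 600.5 -106.5   53.7] jaw -364.4285492407678 13.362130408771431 [-0.2 -0.1 -1. ]
```

View pics/v12.png

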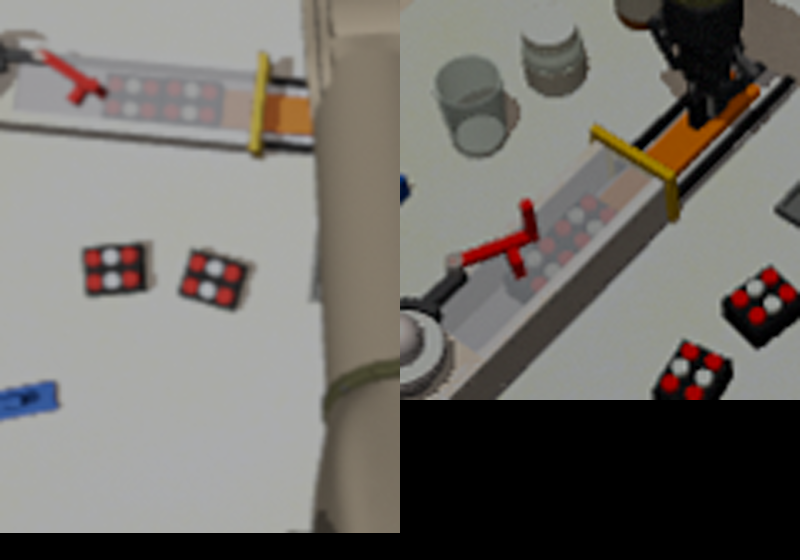

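Call:
carry_out([
  {"x":-3.8,"y":-50,"z":0,"twist":0,"hand":0},
  {"x":-7.7,"y":-100,"z":0,"twist":0,"hand":0},
  {"x":-11,"y":-140,"z":20,"twist":0,"hand":0},
  {"x":-40,"y":-160,"z":50,"twist":0,"hand":0},
  {"x":-90,"y":-140,"z":60,"twist":0,"hand":0},
  {"x":-140,"y":-125,"z":60,"twist":0,"hand":0},
  {"x":-165.5,"y":-115,"z":50,"twist":0,"hand":0},
  {"x":-165.5,"y":-115,"z":30,"twist":0,"hand":0},
  {"x":-165.5,"y":-115,"z":12,"twist":0,"hand":0},
  {"x":-165.5,"y":-115,"z":12,"twist":0,"hand":0},
])

```text
t: 20.55
tcp_pos: [434.4, -221.2, 64.5]
orientation: [-2.304, -2.132, 0.001]
ft_force: [0.7, -0.3, -2.0]
gripper_width: 12.6
```

```bash
python3 v.py 13 200,150,320,310 200,120,340,260
```

```text
20.65 [ 435.4 -221.5   65.9] jaw -364.4190806162524 12.423866752745438 [ 0.2  0.2 -1.1]
```

View pics/v13.png

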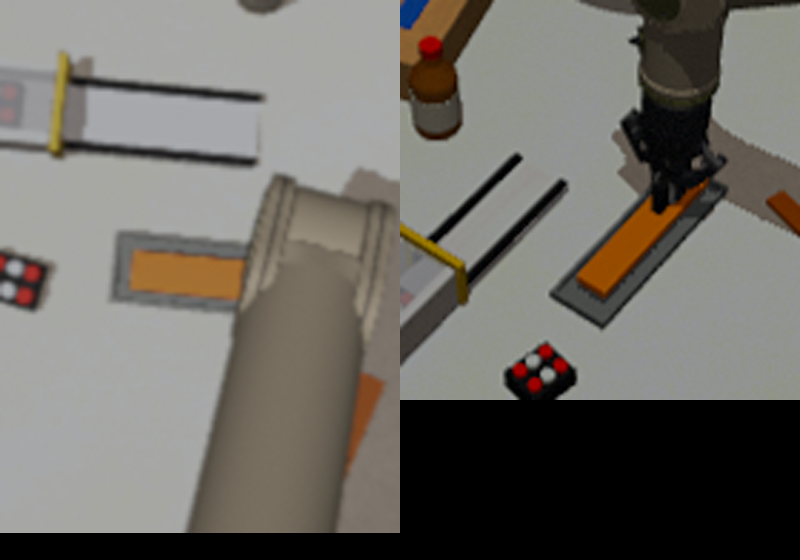

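The stick is centred over the tray. Setting it down.

Call:
carry_out([
  {"x":0,"y":0,"z":-12,"twist":0,"hand":0},
  {"x":0,"y":0,"z":-19,"twist":0,"hand":0},
  {"x":0,"y":0,"z":-19,"twist":0,"hand":0},
  {"x":0,"y":0,"z":-19,"twist":0,"hand":40},
  {"x":0,"y":0,"z":-19,"twist":0,"hand":50},
  {"x":0,"y":0,"z":20,"twist":0,"hand":60},
  {"x":0,"y":50,"z":60,"twist":0,"hand":60},
  {"x":0,"y":110,"z":60,"twist":0,"hand":80},
  {"x":0,"y":170,"z":60,"twist":0,"hand":100},
  {"x":0,"y":180,"z":60,"twist":0,"hand":100},
])

```text
t: 21.9
tcp_pos: [435.0, -37.8, 126.1]
orientation: [2.299, 2.14, 0.001]
ft_force: [0.0, -0.3, 0.7]
gripper_width: 85.2
```

```bash
python3 v.py 14 150,150,320,310 180,120,340,280;  python3 - <<'E'
from h import *
for o in carriers(load('t14'),(150,200,360,300),36): print('T36',*o)
for o in carriers(load('s14'),(210,220,340,300),36): print('S36',*o)
stick('14')
E
```

```text
22.0 [435.1 -40.7 125.8] jaw -4.287472511456144 85.67440122820132 [-0.  -0.6  0.8]
T36 [441.3 149.1] -83.9 (23.9, 36.3) [173.1 230.1]
S36 [430.2  50.9] 74.3 (35.9, 23.9) [248.6 248.2]
S36 [439.5 151.6] -83.7 (23.9, 35.8) [227.  271.2]
orange [269.8 233.9] ((436.4428405761719, -179.31216430664062), (202.66812133789062, 39.99722671508789), 85.43734741210938)
```

View pics/v14.png

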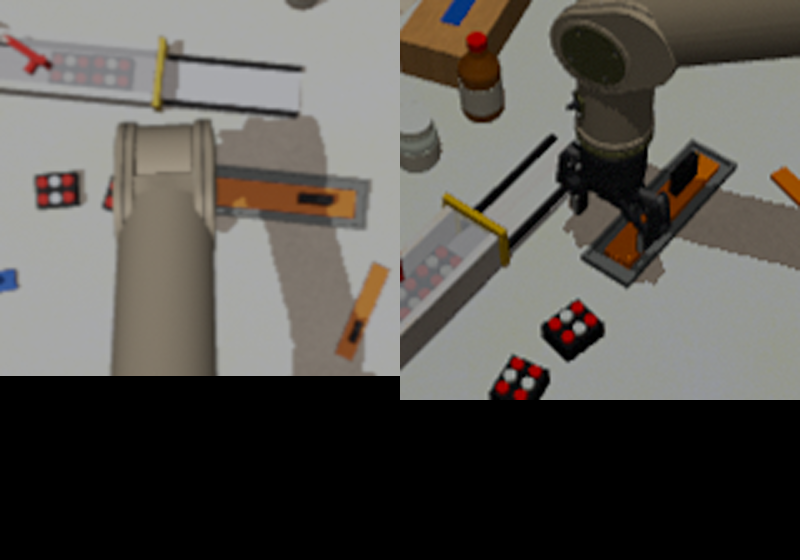

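Call:
carry_out([
  {"x":-3,"y":50,"z":0,"twist":-10,"hand":100},
  {"x":-3,"y":91,"z":0,"twist":-11.3,"hand":100},
  {"x":-3,"y":91,"z":-25,"twist":-11.3,"hand":100},
  {"x":-3,"y":91,"z":-60,"twist":-11.3,"hand":100},
  {"x":-3,"y":91,"z":-85,"twist":-11.3,"hand":100},
  {"x":-3,"y":91,"z":-98,"twist":-11.3,"hand":100},
  {"x":-3,"y":91,"z":-98,"twist":-11.3,"hand":100},
  {"x":-3,"y":91,"z":-98,"twist":-11.3,"hand":40},
  {"x":-3,"y":91,"z":-98,"twist":-11.3,"hand":30},
  {"x":-3,"y":91,"z":-98,"twist":-11.3,"hand":30},
])

```text
t: 23.25
tcp_pos: [433.0, 49.4, 29.3]
orientation: [2.503, 1.895, 0.002]
ft_force: [-3.9, -0.4, 14.1]
gripper_width: 47.7
```

Call:
carry_out([
  {"x":0,"y":0,"z":0,"twist":0,"hand":30},
  {"x":0,"y":0,"z":0,"twist":0,"hand":30},
  {"x":0,"y":0,"z":0,"twist":0,"hand":30},
  {"x":0,"y":0,"z":40,"twist":0,"hand":30},
  {"x":0,"y":0,"z":90,"twist":0,"hand":30},
])

```text
t: 23.88
tcp_pos: [431.2, 49.5, 118.6]
orientation: [-2.503, -1.896, 0.002]
ft_force: [1.2, -0.9, -2.2]
gripper_width: 47.8
```

```bash
python3 v.py 15 150,150,320,310 190,180,310,300
```

```text
23.975 [434.8  50.  122.5] jaw -15.705835546141941 47.911594377322565 [ 0.6  0.5 -3. ]
```

View pics/v15.png

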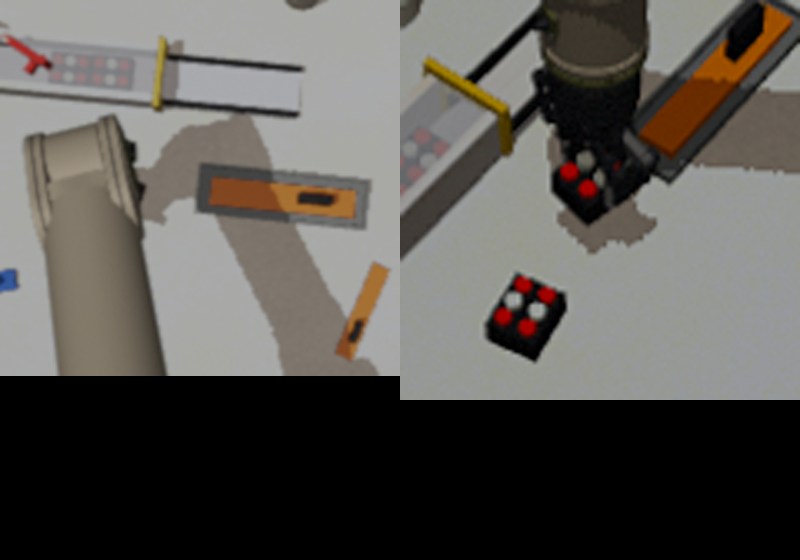

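Call:
carry_out([
  {"x":10,"y":-50,"z":0,"twist":6,"hand":30},
  {"x":40,"y":-90,"z":0,"twist":11.3,"hand":30},
  {"x":80,"y":-120,"z":0,"twist":11.3,"hand":30},
  {"x":125,"y":-124.5,"z":0,"twist":11.3,"hand":30},
  {"x":165,"y":-124.5,"z":0,"twist":11.3,"hand":30},
  {"x":171,"y":-124.5,"z":-20,"twist":11.3,"hand":30},
  {"x":171,"y":-124.5,"z":-45,"twist":11.3,"hand":30},
  {"x":171,"y":-124.5,"z":-62,"twist":11.3,"hand":30},
  {"x":171,"y":-124.5,"z":-70,"twist":11.3,"hand":30},
  {"x":171,"y":-124.5,"z":-74,"twist":11.3,"hand":30},
])

```text
t: 25.22
tcp_pos: [602.9, -75.0, 43.8]
orientation: [2.305, 2.134, 0.0]
ft_force: [0.6, 0.1, -2.1]
gripper_width: 47.7
```

No contact at 43.8, so the carrier is between the rails. Lowering on and releasing.

Call:
carry_out([
  {"x":0,"y":0,"z":-3,"twist":0,"hand":30},
  {"x":0,"y":0,"z":-5,"twist":0,"hand":30},
  {"x":0,"y":0,"z":-5,"twist":0,"hand":70},
  {"x":0,"y":0,"z":-4,"twist":0,"hand":90},
  {"x":0,"y":0,"z":15,"twist":0,"hand":100},
  {"x":0,"y":0,"z":75,"twist":0,"hand":100},
  {"x":-50,"y":10,"z":80,"twist":0,"hand":100},
  {"x":-90,"y":60,"z":80,"twist":0,"hand":100},
  {"x":-130,"y":110,"z":80,"twist":8,"hand":100},
  {"x":-155,"y":160,"z":80,"twist":10.7,"hand":100},
])

```text
t: 26.48
tcp_pos: [446.9, 86.1, 125.1]
orientation: [2.092, 2.34, 0.0]
ft_force: [1.1, 0.4, 0.3]
gripper_width: 85.2
```

```bash
python3 v.py 16 150,150,320,310 180,150,320,290;  python3 - <<'E'
from h import *
for z in(36,46):
  for o in carriers(load('t16'),(150,150,360,300),z): print('T',z,*o)
  for o in carriers(load('s16'),(190,160,340,300),z): print('S',z,*o)
E
```

```text
26.575 [445.8  90.5 125.5] jaw 6.822053673369737 85.38978180149013 [ 0.7 -0.9 -0.6]
T 36 [603.3 -75.4] 85.5 (36.9, 24.6) [241.  183.9]
S 36 [439.5 151.6] -83.8 (23.9, 35.7) [227.  271.2]
T 46 [601.5 -75.7] 85.5 (36.6, 24.4) [241.  183.9]
S 46 [435.8 156.2] -83.8 (23.8, 35.4) [227.  271.2]
```

View pics/v16.png

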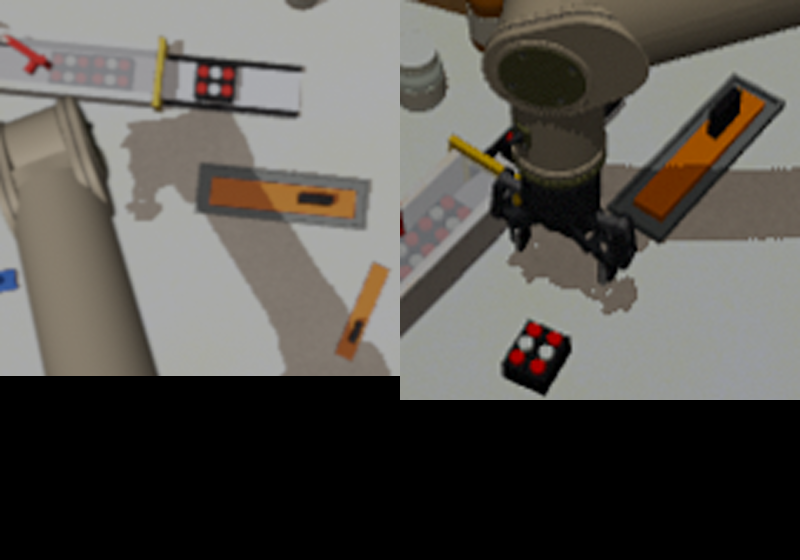

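Call:
carry_out([
  {"x":-6.5,"y":45,"z":0,"twist":0,"hand":100},
  {"x":-6.5,"y":65,"z":0,"twist":0,"hand":100},
  {"x":-6.5,"y":65,"z":-30,"twist":0,"hand":100},
  {"x":-6.5,"y":65,"z":-65,"twist":0,"hand":100},
  {"x":-6.5,"y":65,"z":-85,"twist":0,"hand":100},
  {"x":-6.5,"y":65,"z":-95,"twist":0,"hand":100},
  {"x":-6.5,"y":65,"z":-95,"twist":0,"hand":100},
  {"x":-6.5,"y":65,"z":-95,"twist":0,"hand":40},
  {"x":-6.5,"y":65,"z":-95,"twist":0,"hand":30},
  {"x":-6.5,"y":65,"z":-95,"twist":0,"hand":30},
])

```text
t: 27.82
tcp_pos: [442.4, 150.1, 30.2]
orientation: [2.096, 2.338, 0.001]
ft_force: [-3.0, -0.6, 14.3]
gripper_width: 48.1
```

Call:
carry_out([
  {"x":0,"y":0,"z":0,"twist":0,"hand":30},
  {"x":0,"y":0,"z":0,"twist":0,"hand":30},
  {"x":0,"y":0,"z":0,"twist":0,"hand":30},
  {"x":0,"y":0,"z":40,"twist":0,"hand":30},
  {"x":0,"y":0,"z":90,"twist":0,"hand":30},
])

```text
t: 28.45
tcp_pos: [440.8, 149.9, 119.6]
orientation: [-2.095, -2.339, 0.002]
ft_force: [1.1, -0.7, -1.9]
gripper_width: 47.9
```

```bash
python3 v.py 17 150,150,320,310 180,190,300,310
```

```text
28.55 [444.1 151.2 123.5] jaw 6.289470334232959 47.79291210806467 [ 0.4 -0.1 -1.5]
```

View pics/v17.png

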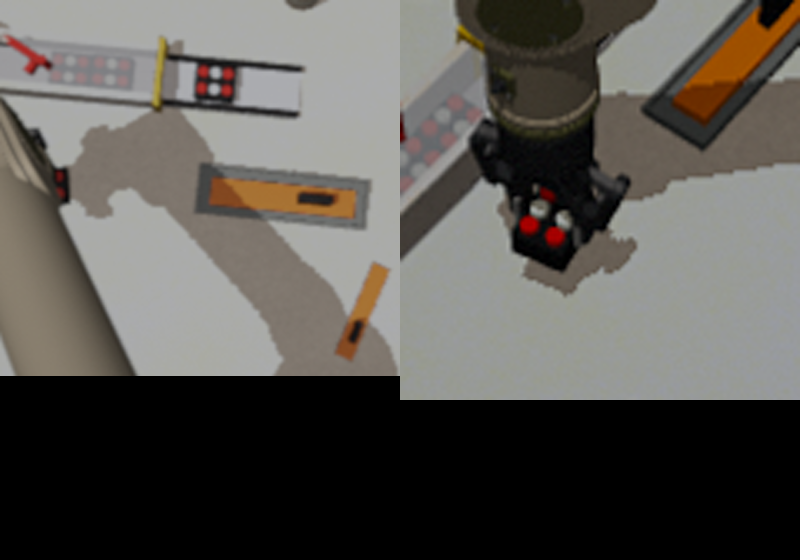

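Call:
carry_out([
  {"x":0,"y":-50,"z":0,"twist":-3,"hand":30},
  {"x":0,"y":-105,"z":0,"twist":-7,"hand":30},
  {"x":10,"y":-160,"z":0,"twist":-10.7,"hand":30},
  {"x":35,"y":-210,"z":0,"twist":-10.7,"hand":30},
  {"x":75,"y":-255,"z":0,"twist":-10.7,"hand":30},
  {"x":115,"y":-285,"z":0,"twist":-10.7,"hand":30},
  {"x":150,"y":-291,"z":0,"twist":-10.7,"hand":30},
  {"x":156.5,"y":-291,"z":-20,"twist":-10.7,"hand":30},
  {"x":156.5,"y":-291,"z":-45,"twist":-10.7,"hand":30},
  {"x":156.5,"y":-291,"z":-55,"twist":-10.7,"hand":30},
])

```text
t: 29.8
tcp_pos: [596.0, -140.3, 61.2]
orientation: [-2.302, -2.133, 0.003]
ft_force: [-0.6, -0.3, -1.0]
gripper_width: 47.7
```

Call:
carry_out([
  {"x":0,"y":0,"z":-8,"twist":0,"hand":30},
  {"x":0,"y":0,"z":-14,"twist":0,"hand":30},
  {"x":0,"y":0,"z":-19,"twist":0,"hand":30},
  {"x":0,"y":0,"z":-19,"twist":0,"hand":30},
])

```text
t: 30.3
tcp_pos: [597.9, -141.0, 44.8]
orientation: [-2.306, -2.134, 0.0]
ft_force: [0.4, -0.6, -1.2]
gripper_width: 47.5
```

Call:
carry_out([
  {"x":0,"y":0,"z":-3,"twist":0,"hand":30},
  {"x":0,"y":0,"z":-5,"twist":0,"hand":30},
  {"x":0,"y":0,"z":-5,"twist":0,"hand":70},
  {"x":0,"y":0,"z":-4,"twist":0,"hand":90},
  {"x":0,"y":0,"z":15,"twist":0,"hand":100},
  {"x":0,"y":0,"z":75,"twist":0,"hand":100},
  {"x":-20,"y":-50,"z":80,"twist":0,"hand":100},
  {"x":-20,"y":-110,"z":80,"twist":0,"hand":60},
  {"x":-20,"y":-170,"z":80,"twist":0,"hand":60},
  {"x":-20,"y":-209,"z":80,"twist":0,"hand":60},
])

```text
t: 31.55
tcp_pos: [577.3, -353.8, 126.5]
orientation: [2.307, 2.129, -0.001]
ft_force: [-0.4, 0.8, 0.0]
gripper_width: 51.5
```

```bash
python3 v.py 18 180,150,320,310 180,130,320,270;  python3 - <<'E'
from h import *
for z in(46,):
  for o in carriers(load('t18'),(150,150,360,300),z): print('T',z,*o)
stick('18')
t=load('t18');f=4;h=cv2.cvtColor(big(t),cv2.COLOR_RGB2HSV)
k=(h[...,2]<60).astype(np.uint8);k[:,:255*f]=0;k[:,300*f:]=0;k[:220*f]=0;k[250*f:]=0
n,l,st,ce=cv2.connectedComponentsWithStats(k)
for i in range(1,n):
    if st[i,4]>200:
        ys,xs=np.nonzero(l==i);W=np.array([onz(t,(x+.5)/f-.5,(y+.5)/f-.5,63)[:2] for x,y in zip(xs,ys)]).astype(np.float32)
        print('fin',ce[i]/f,cv2.minAreaRect(W))
E
```

```text
31.65 [ 576.3 -356.3  125.9] jaw -4.836388142877425 51.15894471736817 [-0.  -0.2  0. ]
T 46 [601.5 -75.7] 85.5 (36.7, 24.3) [241.  183.9]
T 46 [ 596.3 -141.7] 85.6 (37.2, 23.9) [260.3 185.8]
orange [269.  233.9] ((436.9158935546875, -176.81411743164062), (207.72386169433594, 38.820335388183594), 85.4367904663086)
orange [282.7 206.4] ((432.9908142089844, -171.76968383789062), (217.1466064453125, 44.08118438720703), 85.44109344482422)
fin [284.21627756 234.50810636] ((432.6240539550781, -221.23426818847656), (46.274009704589844, 12.629045486450195), 85.29601287841797)
```

View pics/v18.png

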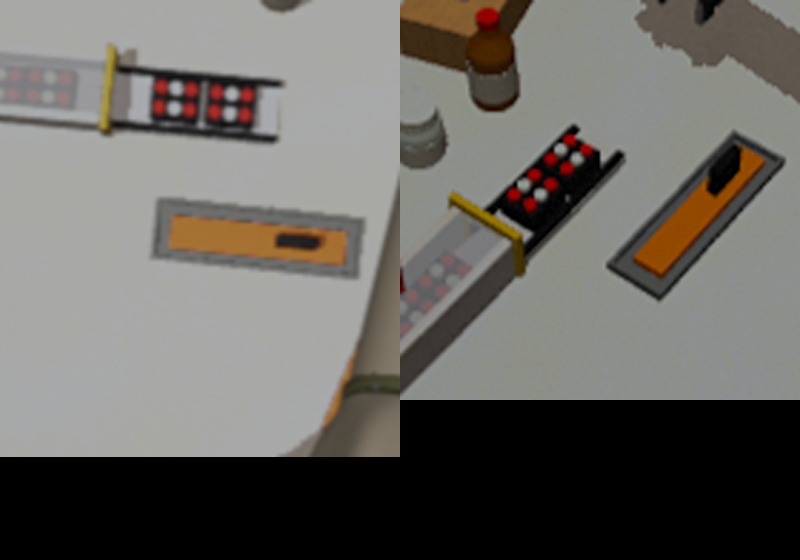

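Both are level between the rails (top (241,184), (260,186)). The stick is as I left it. Taking it again.

Call:
carry_out([
  {"x":-50,"y":43,"z":0,"twist":0,"hand":60},
  {"x":-100,"y":86,"z":0,"twist":0,"hand":60},
  {"x":-143,"y":128.5,"z":0,"twist":0,"hand":60},
  {"x":-143,"y":128.5,"z":-20,"twist":0,"hand":60},
  {"x":-143,"y":128.5,"z":-50,"twist":0,"hand":60},
  {"x":-143,"y":128.5,"z":-78,"twist":0,"hand":60},
  {"x":-143,"y":128.5,"z":-78,"twist":0,"hand":60},
  {"x":-143,"y":128.5,"z":-78,"twist":0,"hand":5},
  {"x":-143,"y":128.5,"z":-78,"twist":0,"hand":0},
  {"x":-143,"y":128.5,"z":-78,"twist":0,"hand":0},
])

```text
t: 32.9
tcp_pos: [436.0, -221.8, 48.3]
orientation: [2.304, 2.133, 0.001]
ft_force: [-1.6, 0.8, 6.4]
gripper_width: 12.9
```

Call:
carry_out([
  {"x":0,"y":0,"z":0,"twist":0,"hand":0},
  {"x":0,"y":0,"z":0,"twist":0,"hand":0},
  {"x":0,"y":0,"z":20,"twist":0,"hand":0},
  {"x":0,"y":-20,"z":60,"twist":0,"hand":0},
  {"x":20,"y":-60,"z":70,"twist":0,"hand":0},
  {"x":60,"y":-95,"z":70,"twist":0,"hand":0},
  {"x":105,"y":-115,"z":70,"twist":0,"hand":0},
  {"x":140,"y":-115,"z":60,"twist":0,"hand":0},
  {"x":148,"y":-115,"z":44,"twist":0,"hand":0},
  {"x":148,"y":-115,"z":44,"twist":0,"hand":0},
])

```text
t: 34.15
tcp_pos: [582.0, -335.8, 89.2]
orientation: [-2.303, -2.133, 0.001]
ft_force: [-0.2, -0.3, -1.0]
gripper_width: 12.8
```

```bash
python3 v.py 19 200,150,320,310 200,120,320,240
```

```text
34.25 [ 582.  -336.9   91.1] jaw -364.450507717807 13.04388962179033 [-0.2  0.1 -1.5]
```

View pics/v19.png

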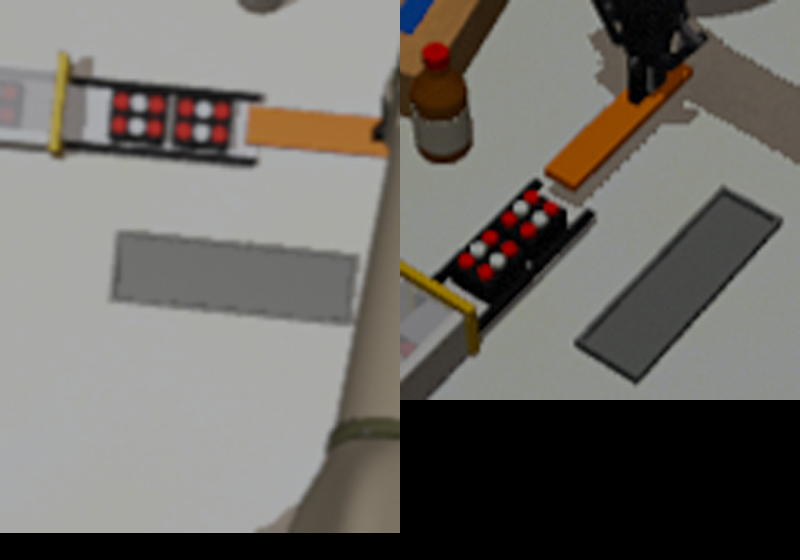

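Call:
carry_out([
  {"x":0,"y":0,"z":-20,"twist":0,"hand":0},
  {"x":0,"y":0,"z":-37,"twist":0,"hand":0},
  {"x":0,"y":0,"z":-37,"twist":0,"hand":0},
  {"x":1,"y":13,"z":-37,"twist":0,"hand":0},
  {"x":2,"y":26,"z":-37,"twist":0,"hand":0},
  {"x":3.2,"y":42,"z":-37,"twist":0,"hand":0},
  {"x":4.6,"y":60,"z":-37,"twist":0,"hand":0},
  {"x":6.1,"y":80,"z":-37,"twist":0,"hand":0},
  {"x":7.7,"y":100,"z":-37,"twist":0,"hand":0},
])

```text
t: 35.38
tcp_pos: [590.9, -234.9, 54.0]
orientation: [2.305, 2.134, 0.0]
ft_force: [0.4, -3.5, -1.0]
gripper_width: 12.9
```

```bash
python3 v.py 20 150,150,300,310 160,120,300,260
```

```text
35.475 [ 591.5 -232.1   54. ] jaw -364.1714981697623 13.20631402140917 [-0.4  0.7 -2.2]
```

View pics/v20.png

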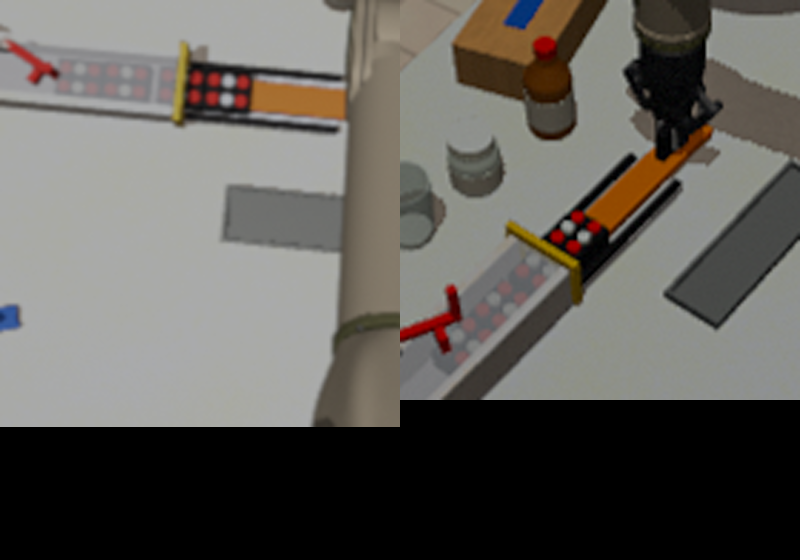

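Call:
carry_out([
  {"x":1.2,"y":16,"z":0,"twist":0,"hand":0},
  {"x":2.6,"y":34,"z":0,"twist":0,"hand":0},
  {"x":4,"y":52,"z":0,"twist":0,"hand":0},
  {"x":5.4,"y":70,"z":0,"twist":0,"hand":0},
  {"x":6.8,"y":88,"z":0,"twist":0,"hand":0},
  {"x":8,"y":104,"z":0,"twist":0,"hand":0},
  {"x":9.2,"y":120,"z":0,"twist":0,"hand":0},
  {"x":10.2,"y":133,"z":0,"twist":0,"hand":0},
  {"x":10.2,"y":133,"z":0,"twist":0,"hand":0},
])

```text
t: 36.6
tcp_pos: [601.2, -102.2, 54.2]
orientation: [-2.304, -2.135, -0.001]
ft_force: [-0.6, 3.6, 3.2]
gripper_width: 12.9
```

```bash
python3 v.py 21 110,150,250,310 120,160,260,300; python3 - <<'E'
from h import *
for z in(46,):
  for o in carriers(load('t21'),(120,150,260,220),z): print('T',z,*o)
E
```

```text
36.7 [ 601.2 -102.2   54.3] jaw -364.37671428759023 12.802826137674419 [-0.9  5.7  4.9]
```

View pics/v21.png

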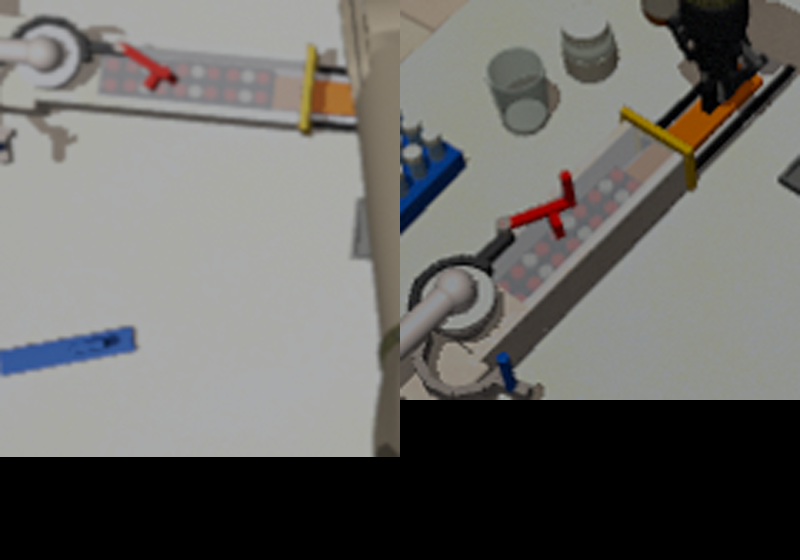

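All four are in: the last trailing edge is at top px x≈206, against the guard at ≈218 (about 40 mm inside). Retracting and putting the stick back.

Call:
carry_out([
  {"x":-3.8,"y":-50,"z":0,"twist":0,"hand":0},
  {"x":-7.7,"y":-100,"z":0,"twist":0,"hand":0},
  {"x":-11,"y":-143,"z":20,"twist":0,"hand":0},
  {"x":-40,"y":-163,"z":50,"twist":0,"hand":0},
  {"x":-90,"y":-143,"z":60,"twist":0,"hand":0},
  {"x":-140,"y":-128,"z":60,"twist":0,"hand":0},
  {"x":-164,"y":-119,"z":50,"twist":0,"hand":0},
  {"x":-164,"y":-119,"z":30,"twist":0,"hand":0},
  {"x":-164,"y":-119,"z":12,"twist":0,"hand":0},
  {"x":-164,"y":-119,"z":12,"twist":0,"hand":0},
])

```text
t: 37.95
tcp_pos: [436.2, -222.1, 64.4]
orientation: [-2.303, -2.132, 0.0]
ft_force: [0.6, 0.8, -1.1]
gripper_width: 12.7
```

Call:
carry_out([
  {"x":0,"y":0,"z":-12,"twist":0,"hand":0},
  {"x":0,"y":0,"z":-19,"twist":0,"hand":0},
  {"x":0,"y":0,"z":-19,"twist":0,"hand":0},
  {"x":0,"y":0,"z":-19,"twist":0,"hand":40},
  {"x":0,"y":0,"z":-19,"twist":0,"hand":50},
  {"x":0,"y":0,"z":20,"twist":0,"hand":60},
  {"x":0,"y":0,"z":80,"twist":0,"hand":60},
  {"x":0,"y":0,"z":130,"twist":0,"hand":60},
  {"x":0,"y":-60,"z":150,"twist":0,"hand":60},
  {"x":0,"y":-110,"z":150,"twist":0,"hand":60},
])

```text
t: 39.2
tcp_pos: [437.6, -335.0, 218.1]
orientation: [2.302, 2.131, -0.0]
ft_force: [0.7, -0.2, -0.2]
gripper_width: 51.2
```

```bash
python3 v.py 22 90,130,310,290 110,120,330,330; python3 - <<'E'
from h import *
t=load('t22')
stick('22')
O=np.array([607,0.5]);a=np.radians(85.6);e=np.array([np.cos(a),np.sin(a)])
for o in carriers(t,(120,150,260,220),46): print('T',*o)
f=4
for nm,bt,bs in(('red',(120,150,200,200),(130,200,200,270)),('blue',(90,180,130,220),(130,270,200,310))):
    for n,b in(('t',bt),('s',bs)):
        c=load(n+'22');h=cv2.cvtColor(big(c),cv2.COLOR_RGB2HSV).astype(int)
        m=(((h[...,0]<6)|(h[...,0]>174))&(h[...,1]>170) if nm=='red' else (h[...,0]>100)&(h[...,0]<130)&(h[...,1]>120)&(h[...,2]>50)).astype(np.uint8)
        k=np.zeros_like(m);k[b[1]*f:b[3]*f,b[0]*f:b[2]*f]=1;m*=k
        n_,l,st,ce=cv2.connectedComponentsWithStats(m)
        for i in range(1,n_):
            if st[i,4]>80: print(nm,n,(st[i]/f).round(1),(ce[i]/f).round(1))
for n,x0,y0,w,hh in(('t',90,140,110,80),('s',120,190,110,110)):
    q=cv2.imread(f'pics/{n}22.png')[y0:y0+hh,x0:x0+w]; k=min(800/w,600/hh);cv2.imwrite(f'pics/y22{n}.png',cv2.resize(q,None,fx=k,fy=k,interpolation=cv2.INTER_CUBIC))
E
```

```text
39.3 [ 435.  -338.6  215.4] jaw -4.858417960516761 51.12708425242067 [-0.4  0.4 -0.4]
orange [269.1 233.2] ((439.08367919921875, -177.151611328125), (207.74566650390625, 38.67752456665039), 85.63199615478516)
orange [282.1 206. ] ((435.562255859375, -172.01332092285156), (217.11239624023438, 43.618019104003906), 85.59381866455078)
red t [154.2 166.8  17.   14.  224. ] [163.  174.1]
red s [158.8 220.   22.5  23.2 564.2] [172.3 233.2]
blue t [103.2 197.8   5.    3.5  42.2] [105.4 199.3]
blue s [153.5 283.    4.8   4.5  68.5] [155.9 285.2]
blue s [155.  288.2   5.2   8.8  59.8] [157.2 292.2]
```

View pics/y22t.png

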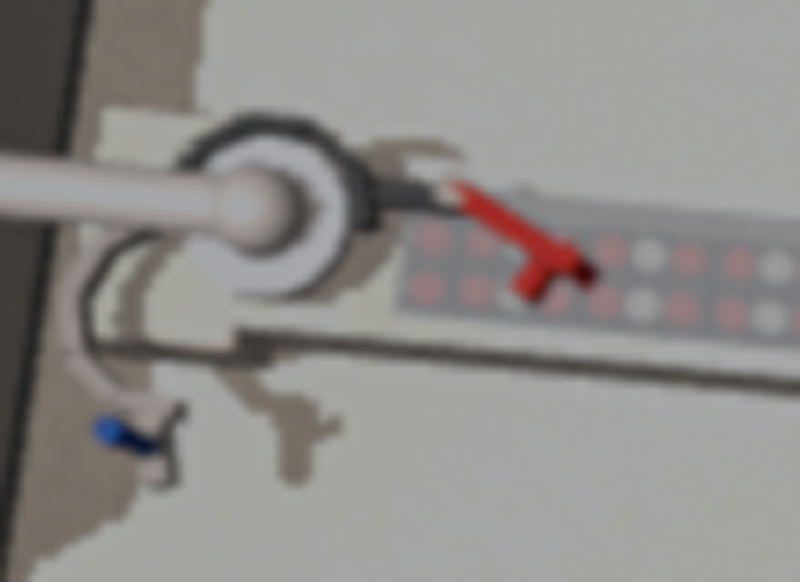

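View pics/y22s.png

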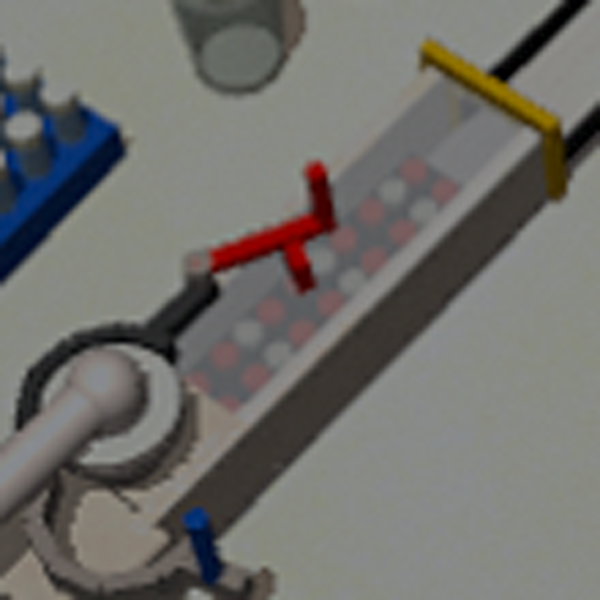

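View pics/v22.png

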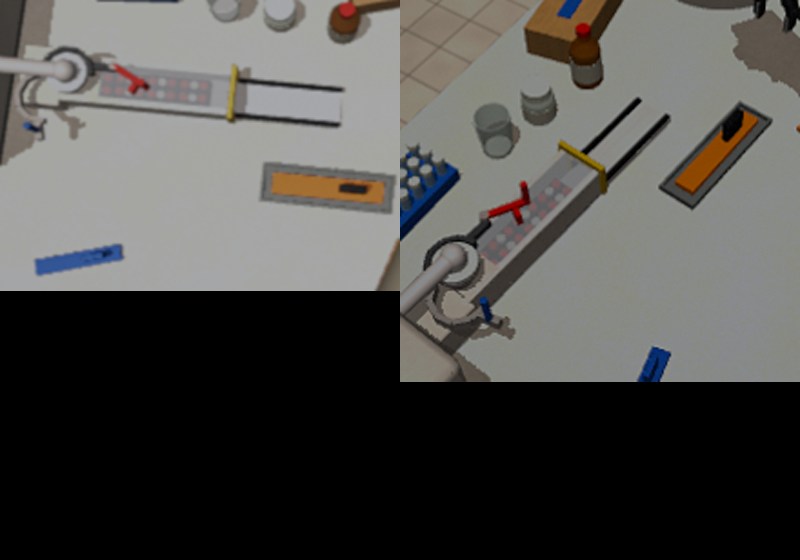

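```bash
python3 - <<'E'
from h import *
t=load('t22');s=load('s22')
print('blue T',onz(t,104.9,199.3,165),'S',onz(s,155.9,285,165),'tri',tri(t,(104.9,199.3),s,(155.9,285)))
print('red S',onz(s,177.9,221.5,165))
O=np.array([608.5,1.4]);a=np.radians(85.6);e=np.array([np.cos(a),np.sin(a)]);n=np.array([-e[1],e[0]])
L=lambda x,y:O+e*x+n*y
H=L(348,0);P=L(215,-18)
print('hinge',H,'ringclosed',L(240,14),'pivot',P,'latchclosed',L(215,53))
def inL(X): d=np.array(X)[:2]-O; return np.array([d@e,d@n])
for nm,X,c,r0 in(('ring',onz(t,104.9,199.3,165),(348,0),None),('ring',onz(s,155.9,285,165),(348,0),None),('latch',onz(s,177.9,221.5,165),(215,-18),None)):
    v=inL(X)-np.array(c);print(nm,inL(X),np.hypot(*v),np.degrees(np.arctan2(v[1],v[0])))
c=t
for X in(np.r_[P,126],):print('pivot px',proj(t,X),proj(s,X))
vs=inL(onz(s,177.9,221.5,165));print('red top px in T', proj(t,onz(s,177.9,221.5,165)))
# latch bystanders
for nm,p in(('trail',(205.6,182)),):print(inL(onz(t,*p,40)))
E
```

```text
blue T [523.26590478 340.10128438 165.        ] S [521.8875628  344.61328327 165.        ] tri [524.46751121 342.38497637 158.94741899]
red S [599.69438888 154.41102138 165.        ]
hinge [635.19822179 348.37435777] ringclosed [612.95382822 241.76672693] pivot [642.94154059 214.38539922] latchclosed [572.15079518 219.83245022]
ring [331.16397082 110.96772258] 112.23763777626623 98.6271245770966
ring [335.55692668 112.68815842] 113.37306171073881 96.30109747882636
latch [151.88450206  20.51851566] 73.94080151105344 148.60486055228927
pivot px [150.74369907 165.0864591 ] [154.55526079 237.24977244]
red top px in T [166.37303477 176.12928091]
[43.62159589  4.77685003]
```

The stick is back in the tray (top (269,233)) and the carriers' trailing edge is about 43 mm inside. The blue post's top is at top px (105,199), ring ≈1.3 rad open; the red post's top is at side px (178,221), latch ≈1.0 rad open. Moving over the blue post.

Call:
carry_out([
  {"x":10,"y":60,"z":0,"twist":0,"hand":60},
  {"x":15,"y":120,"z":0,"twist":0,"hand":60},
  {"x":20,"y":180,"z":0,"twist":0,"hand":60},
  {"x":25,"y":240,"z":0,"twist":0,"hand":60},
  {"x":30,"y":300,"z":0,"twist":0,"hand":60},
  {"x":35,"y":360,"z":0,"twist":0,"hand":60},
  {"x":45,"y":420,"z":0,"twist":0,"hand":60},
  {"x":55,"y":480,"z":0,"twist":0,"hand":60},
  {"x":65,"y":540,"z":0,"twist":0,"hand":60},
  {"x":75,"y":600,"z":0,"twist":0,"hand":60},
], newtons=25)

```text
t: 40.55
tcp_pos: [512.2, 269.2, 215.5]
orientation: [2.307, 2.133, 0.0]
ft_force: [0.3, -1.5, -0.0]
gripper_width: 51.4
```

Call:
carry_out([
  {"x":10,"y":50,"z":-10,"twist":0,"hand":60},
  {"x":14,"y":74.5,"z":-25,"twist":0,"hand":60},
  {"x":14,"y":74.5,"z":-30,"twist":0,"hand":60},
  {"x":14,"y":74.5,"z":-30,"twist":0,"hand":60},
])

```text
t: 41.05
tcp_pos: [525.9, 341.2, 185.3]
orientation: [2.306, 2.133, -0.002]
ft_force: [0.4, -0.6, 0.2]
gripper_width: 51.3
```

```bash
python3 v.py 23 60,130,200,260 110,230,200,320; python3 - <<'E'
from h import *
S=r.get_state();p=S['tcp_pos'].copy()
for n in 'ts':
    c=load(n+'23'); print(n,'TCP px',proj(c,p),'at165',proj(c,[p[0],p[1],165]))
E
```

```text
41.15 [526.5 340.8 186.3] jaw -4.512756709675614 50.81276386688993 [-0.6  0.2 -0.1]
t TCP px [102.37379988 197.20956265] at165 [104.73638436 198.26775397]
s TCP px [154.18783811 278.88042671] at165 [155.46639921 283.0473463 ]
```

View pics/v23.png

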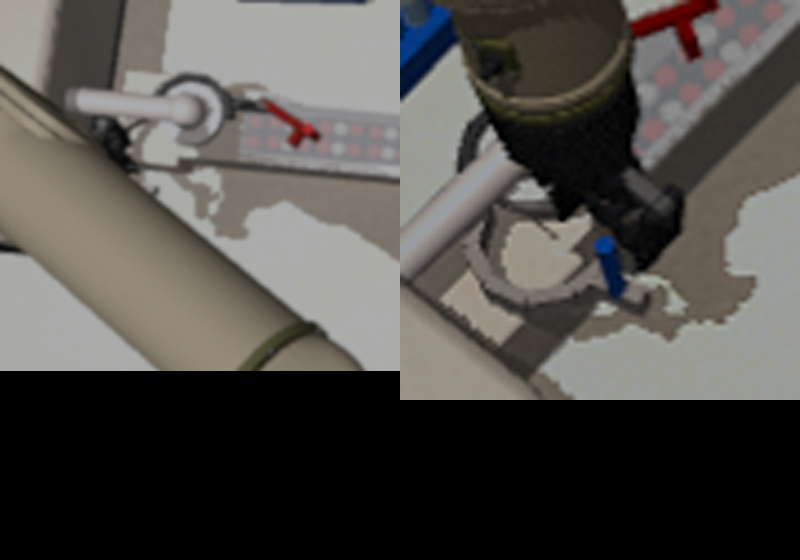

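The post's top (side (156,285)) lies between the fingers. Descending and gripping lightly.

Call:
carry_out([
  {"x":-1.5,"y":0,"z":-15,"twist":0,"hand":60},
  {"x":-1.5,"y":0,"z":-30,"twist":0,"hand":60},
  {"x":-1.5,"y":0,"z":-38,"twist":0,"hand":60},
  {"x":-1.5,"y":0,"z":-38,"twist":0,"hand":10},
  {"x":-1.5,"y":0,"z":-38,"twist":0,"hand":5},
  {"x":-1.5,"y":0,"z":-38,"twist":0,"hand":5},
  {"x":-1.5,"y":0,"z":-38,"twist":0,"hand":5},
  {"x":-1.5,"y":0,"z":-38,"twist":0,"hand":5},
])

```text
t: 42.15
tcp_pos: [527.0, 341.5, 148.4]
orientation: [2.306, 2.13, 0.006]
ft_force: [9.3, 2.1, -5.5]
gripper_width: 10.6
```

```bash
python3 - <<'E'
from h import *
O=np.array([608.5,1.4]);a=np.radians(85.6);e=np.array([np.cos(a),np.sin(a)]);n=np.array([-e[1],e[0]])
H=O+e*348
C=O+e*240+n*14
S=r.get_state();P=S['tcp_pos'][:2];print(P,S['gripper_width'],S['ft_force'])
v=P-H;print('r',np.hypot(*v))
a0=np.arctan2(*v[::-1]);a1=np.arctan2(*(C-H)[::-1]);d=(a1-a0+np.pi)%(2*np.pi)-np.pi;print(np.degrees(d))
for f in np.linspace(0,1.03,15):
    ang=a0+d*f;rr=np.hypot(*v)*(1-min(f,1))+109*min(f,1);print(round(f,2),(H+rr*np.array([np.cos(ang),np.sin(ang)])-np.array([524.419,342.009])).round(1))
E
```

```text
[526.96566256 341.50647146] 10.603808458691088 [ 9.34158745  2.09519138 -5.5275988 ]
r 108.45024084788895
74.58312682501435
0.0 [ 2.5 -0.5]
0.07 [  3.7 -10.8]
0.15 [  5.8 -21. ]
0.22 [  8.8 -30.9]
0.29 [ 12.8 -40.5]
0.37 [ 17.7 -49.7]
0.44 [ 23.5 -58.4]
0.52 [ 30.  -66.4]
0.59 [ 37.3 -73.9]
0.66 [ 45.3 -80.6]
0.74 [ 53.9 -86.5]
0.81 [ 63.  -91.5]
0.88 [ 72.6 -95.7]
0.96 [ 82.5 -98.9]
1.03 [  92.7 -101.1]
```

Measured post radius from my estimated hinge is 108.5 mm, against the stated 109. Swinging along the arc.

Call:
carry_out([
  {"x":3.5,"y":-10.5,"z":0,"twist":0,"hand":5},
  {"x":6,"y":-21,"z":0,"twist":0,"hand":5},
  {"x":9,"y":-31,"z":0,"twist":0,"hand":5},
  {"x":13,"y":-40.5,"z":0,"twist":0,"hand":5},
  {"x":17.5,"y":-49.5,"z":0,"twist":0,"hand":5},
  {"x":23.5,"y":-58.5,"z":0,"twist":0,"hand":5},
  {"x":30,"y":-66.5,"z":0,"twist":0,"hand":5},
  {"x":37.5,"y":-74,"z":0,"twist":0,"hand":5},
  {"x":45.5,"y":-80.5,"z":0,"twist":0,"hand":5},
])

```text
t: 43.28
tcp_pos: [567.4, 257.3, 147.9]
orientation: [2.305, 2.132, -0.017]
ft_force: [-13.6, -14.2, 10.7]
gripper_width: 11.1
```

Call:
carry_out([
  {"x":8.5,"y":-6,"z":0,"twist":0,"hand":5},
  {"x":17.5,"y":-11,"z":0,"twist":0,"hand":5},
  {"x":27,"y":-15,"z":0,"twist":0,"hand":5},
  {"x":37,"y":-18.5,"z":0,"twist":0,"hand":5},
  {"x":46,"y":-20.5,"z":0,"twist":0,"hand":5},
  {"x":47,"y":-20.5,"z":0,"twist":0,"hand":5},
  {"x":47,"y":-20.5,"z":0,"twist":0,"hand":5},
])

```text
t: 44.15
tcp_pos: [614.1, 237.9, 147.8]
orientation: [2.306, 2.133, -0.015]
ft_force: [-19.3, -13.8, 14.4]
gripper_width: 11.1
```

```bash
python3 v.py 24 60,130,200,260 110,190,230,310; python3 - <<'E'
from h import *
O=np.array([608.5,1.4]);a=np.radians(85.6);e=np.array([np.cos(a),np.sin(a)]);n=np.array([-e[1],e[0]])
P=r.get_state()['tcp_pos'][:2]-O;print('L',P@e,P@n)
E
```

```text
44.25 [614.1 237.8 147.8] jaw -4.465749912009841 11.034863875160806 [-20.4 -13.9  12.8]
L 236.16665452247213 12.506131630256153
```

View pics/v24.png

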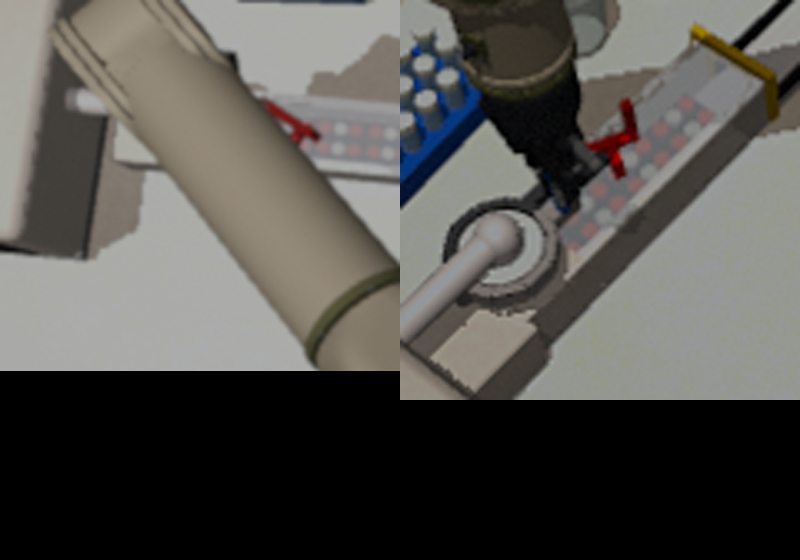

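The ring half is shut around the flanges, with about 20 N against its stop. Releasing and going to the red post.

Call:
carry_out([
  {"x":0,"y":0,"z":0,"twist":0,"hand":25},
  {"x":0,"y":0,"z":0,"twist":0,"hand":35},
  {"x":0,"y":0,"z":20,"twist":0,"hand":35},
  {"x":0,"y":0,"z":45,"twist":0,"hand":45},
  {"x":-5,"y":-45,"z":50,"twist":0,"hand":45},
  {"x":-13,"y":-88,"z":45,"twist":0,"hand":45},
  {"x":-13,"y":-88,"z":40,"twist":0,"hand":45},
  {"x":-13,"y":-88,"z":40,"twist":0,"hand":45},
])

```text
t: 45.25
tcp_pos: [604.0, 153.6, 188.8]
orientation: [2.305, 2.134, 0.002]
ft_force: [0.0, -0.2, 1.4]
gripper_width: 38.8
```

```bash
python3 v.py 25 60,130,200,260 120,190,220,290; python3 - <<'E'
from h import *
p=r.get_state()['tcp_pos']
c=load('s25'); print('TCP at165 px',proj(c,[p[0],p[1],165]),proj(c,[p[0]-4,p[1]+2,165]))
h=cv2.cvtColor(big(c),cv2.COLOR_RGB2HSV).astype(int);f=4
m=(h[...,0]>100)&(h[...,0]<130)&(h[...,1]>120)&(h[...,2]>50);m[:, :145*f]=0;m[:,190*f:]=0;m[:225*f]=0;m[275*f:]=0
ys,xs=np.nonzero(m);print('blue',xs.min()/f,xs.max()/f,ys.min()/f,ys.max()/f)
t=load('t25');print(proj(t,[613,239,165]),proj(c,[609,241,165]))
E
```

```text
45.35 [603.9 154.6 188.7] jaw -364.310988248153 38.69876500976192 [-0.  -0.2  0.4]
TCP at165 px [176.67587489 220.90123977] [177.34956249 222.0015487 ]
blue 154.0 160.25 240.25 254.0
[139.44423606 171.45541165] [155.65352276 241.46382394]
```

View pics/v25.png

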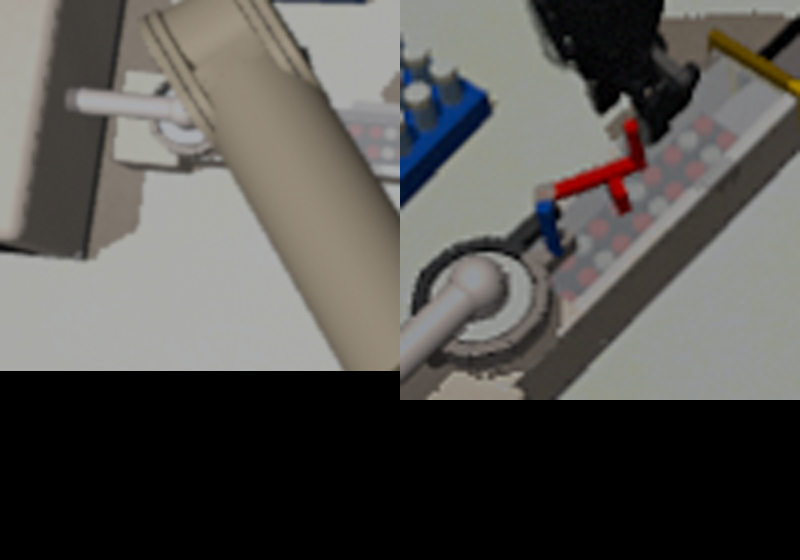

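The ring post (blue, side (156,242)) is at its closed place and the red post (178,221) is under the hand. Descending.

Call:
carry_out([
  {"x":0,"y":0,"z":-15,"twist":0,"hand":45},
  {"x":0,"y":0,"z":-30,"twist":0,"hand":45},
  {"x":0,"y":0,"z":-39,"twist":0,"hand":45},
  {"x":0,"y":0,"z":-39,"twist":0,"hand":10},
  {"x":0,"y":0,"z":-39,"twist":0,"hand":5},
  {"x":0,"y":0,"z":-39,"twist":0,"hand":5},
  {"x":0,"y":0,"z":-39,"twist":0,"hand":5},
  {"x":0,"y":0,"z":-39,"twist":0,"hand":5},
])

```text
t: 46.35
tcp_pos: [604.0, 153.2, 148.8]
orientation: [-2.305, -2.134, -0.001]
ft_force: [3.0, 3.0, -6.9]
gripper_width: 11.3
```

```bash
python3 - <<'E'
from h import *
O=np.array([608.5,-1]);a=np.radians(85.6);e=np.array([np.cos(a),np.sin(a)]);n=np.array([-e[1],e[0]])
H=O+e*215-n*18
C=O+e*215+n*53
S=r.get_state();P=S['tcp_pos'][:2];print(P,S['gripper_width'],S['ft_force'])
v=P-H;print('r',np.hypot(*v))
a0=np.arctan2(*v[::-1]);a1=np.arctan2(*(C-H)[::-1]);d=(a1-a0+np.pi)%(2*np.pi)-np.pi;print(np.degrees(d))
for f in np.linspace(0,1.04,10):
    ang=a0+d*f;rr=np.hypot(*v)*(1-min(f,1))+71*min(f,1);print(round(f,2),(H+rr*np.array([np.cos(ang),np.sin(ang)])-P).round(1))
E
```

```text
[604.00010799 153.17108468] 11.262927673746534 [ 2.97197948  3.01167295 -6.9254877 ]
r 70.53764079112509
-60.89113561455437
0.0 [0. 0.]
0.12 [-6.9  5.2]
0.23 [-13.2  11.2]
0.35 [-18.7  17.9]
0.46 [-23.3  25.2]
0.58 [-27.   33.1]
0.69 [-29.7  41.3]
0.81 [-31.4  49.9]
0.92 [-32.   58.6]
1.04 [-31.6  67.3]
```

Call:
carry_out([
  {"x":-7,"y":5,"z":0,"twist":0,"hand":5},
  {"x":-13,"y":11,"z":0,"twist":0,"hand":5},
  {"x":-18.5,"y":18,"z":0,"twist":0,"hand":5},
  {"x":-23.5,"y":25,"z":0,"twist":0,"hand":5},
  {"x":-27,"y":33,"z":0,"twist":0,"hand":5},
  {"x":-29.5,"y":41,"z":0,"twist":0,"hand":5},
  {"x":-31.5,"y":50,"z":0,"twist":0,"hand":5},
  {"x":-32,"y":59,"z":0,"twist":0,"hand":5},
  {"x":-32,"y":68,"z":0,"twist":0,"hand":5},
  {"x":-32,"y":68,"z":0,"twist":0,"hand":5},
])

```text
t: 47.6
tcp_pos: [573.0, 215.8, 148.8]
orientation: [2.306, 2.125, -0.01]
ft_force: [0.9, -21.3, 4.8]
gripper_width: 11.2
```

```bash
python3 v.py 26 60,130,200,260 120,190,220,290
```

```text
47.7 [573.  215.8 148.7] jaw -4.680386536016016 11.224299623559379 [  0.8 -21.2   3.8]
```

View pics/v26.png

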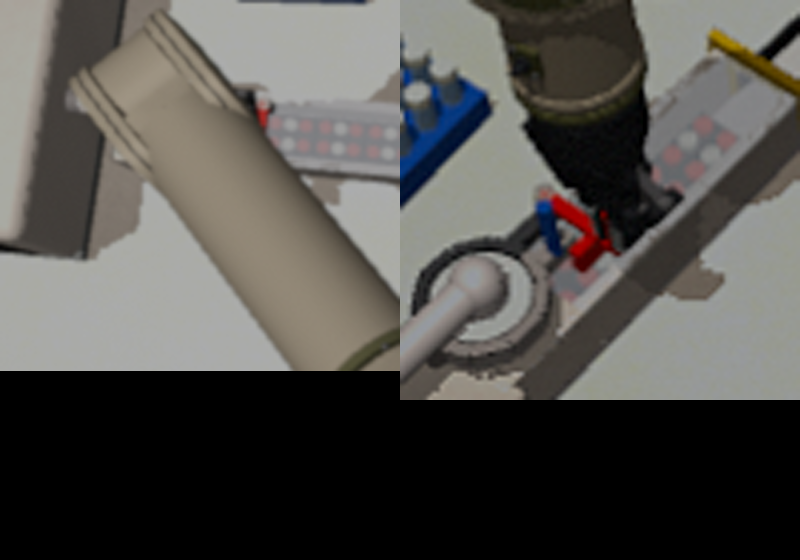

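The latch is against its stop (21 N) at the predicted closed place. Releasing and backing off for a final look.

Call:
carry_out([
  {"x":0,"y":0,"z":0,"twist":0,"hand":20},
  {"x":0,"y":0,"z":0,"twist":0,"hand":30},
  {"x":0,"y":0,"z":20,"twist":0,"hand":30},
  {"x":0,"y":0,"z":70,"twist":0,"hand":40},
  {"x":-50,"y":-40,"z":90,"twist":0,"hand":60},
  {"x":-90,"y":-90,"z":90,"twist":0,"hand":60},
  {"x":-110,"y":-150,"z":90,"twist":0,"hand":60},
  {"x":-120,"y":-210,"z":90,"twist":0,"hand":60},
  {"x":-120,"y":-270,"z":90,"twist":0,"hand":60},
  {"x":-120,"y":-330,"z":90,"twist":0,"hand":60},
])

```text
t: 48.95
tcp_pos: [452.1, -110.2, 240.7]
orientation: [2.302, 2.134, 0.001]
ft_force: [1.9, -1.3, -0.1]
gripper_width: 51.3
```

Call:
carry_out([
  {"x":0,"y":-60,"z":0,"twist":0,"hand":60},
  {"x":0,"y":-120,"z":0,"twist":0,"hand":60},
  {"x":0,"y":-180,"z":0,"twist":0,"hand":60},
  {"x":0,"y":-230,"z":0,"twist":0,"hand":60},
  {"x":0,"y":-230,"z":0,"twist":0,"hand":60},
  {"x":0,"y":-230,"z":0,"twist":0,"hand":60},
])

```text
t: 49.7
tcp_pos: [452.8, -337.9, 239.8]
orientation: [2.303, 2.135, 0.002]
ft_force: [-0.1, 0.9, 0.1]
gripper_width: 50.7
```

```bash
python3 v.py 27 90,120,310,290 110,120,330,330; python3 - <<'E'
from h import *
stick('27')
t=load('t27');s=load('s27');f=4
h=cv2.cvtColor(big(t),cv2.COLOR_RGB2HSV);g=((h[...,1]<30)&(h[...,2]>70)&(h[...,2]<135)).astype(np.uint8);g[:,:230*f]=0;g[:,310*f:]=0;g[:210*f]=0;g[252*f:]=0
n,l,st,ce=cv2.connectedComponentsWithStats(g)
for i in range(1,n):
    if st[i,4]>1500:
        ys,xs=np.nonzero(l==i);W=np.array([onz(t,(x+.5)/f-.5,(y+.5)/f-.5,13)[:2] for x,y in zip(xs,ys)]).astype(np.float32)
        print('tray',cv2.minAreaRect(W))
print('pred tops T ring',proj(t,[611.5,238.5,165]),'latch',proj(t,[570.5,216,165]),'S ring',proj(s,[609,241,165]),'latch',proj(s,[568,219,165]))
for n,x0,y0,w,hh in(('t',90,140,110,80),('s',120,190,110,110)):
    q=cv2.imread(f'pics/{n}27.png')[y0:y0+hh,x0:x0+w]; k=min(800/w,600/hh);cv2.imwrite(f'pics/y27{n}.png',cv2.resize(q,None,fx=k,fy=k,interpolation=cv2.INTER_CUBIC))
E
```

```text
49.8 [ 452.8 -337.4  239.7] jaw -4.275715062887599 51.22355192376513 [ 0.5 -0.4  0.3]
orange [272.9 237. ] ((426.3821716308594, -190.20321655273438), (207.83554077148438, 38.86959457397461), 85.17514038085938)
orange [287.2 205.2] ((423.40936279296875, -184.239501953125), (215.33648681640625, 42.58393096923828), 85.01732635498047)
tray ((439.769775390625, -177.47874450683594), (251.9796142578125, 76.38762664794922), 85.2699203491211)
pred tops T ring [139.57645049 171.92861582] latch [146.05690324 184.97852843] S ring [155.65352276 241.46382394] latch [172.38116608 242.61847322]
```

View pics/y27t.png

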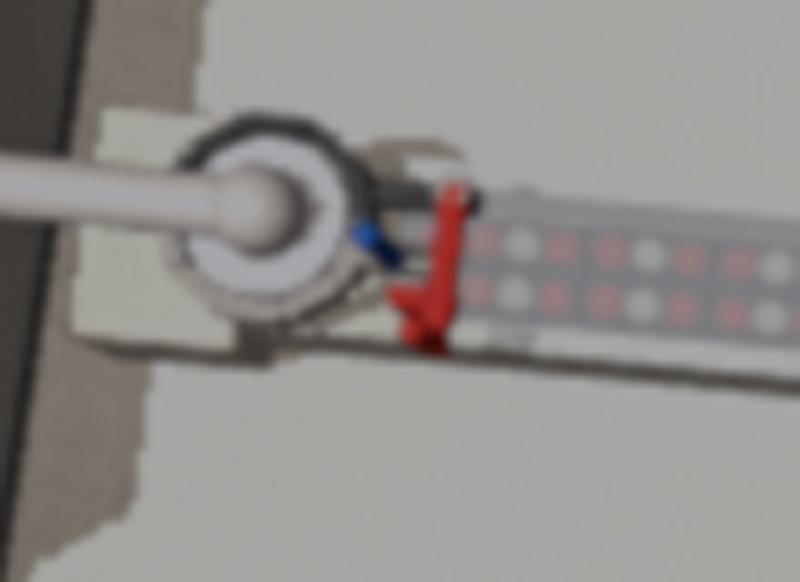

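View pics/y27s.png

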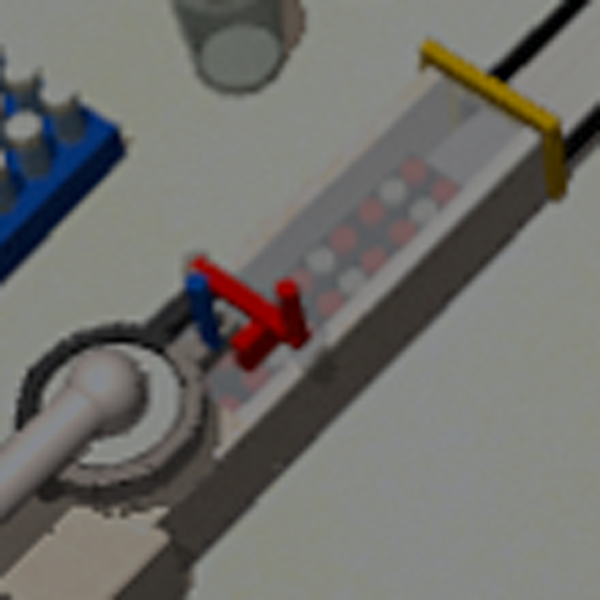

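View pics/v27.png

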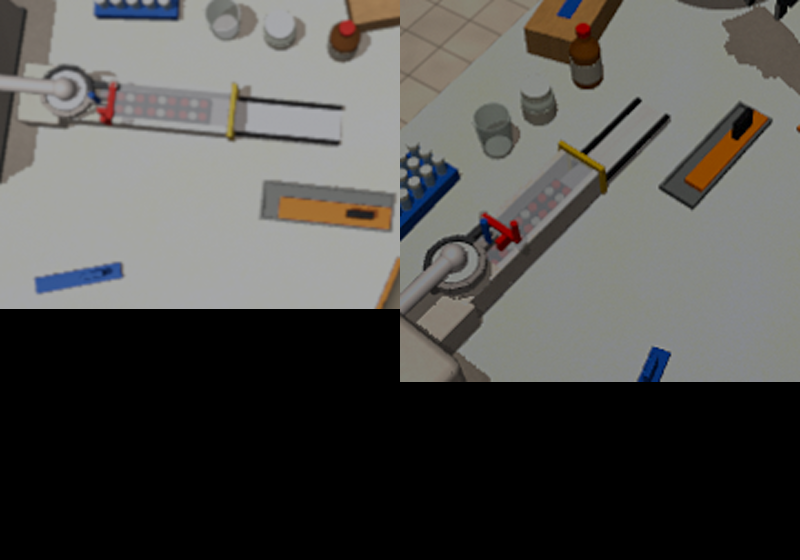

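Ring and latch are shut: in the top view the blue post is at (141,173) and the red arm lies straight across to (149,187). But the stick was knocked about 18 mm, towards the tray's corner (top (273,237)). It may be on the rim, so I'll recentre it.

Call:
carry_out([
  {"x":-14,"y":52,"z":-40,"twist":0,"hand":60},
  {"x":-27.5,"y":104,"z":-80,"twist":0,"hand":60},
  {"x":-27.5,"y":104,"z":-120,"twist":0,"hand":60},
  {"x":-27.5,"y":104,"z":-155,"twist":0,"hand":60},
  {"x":-27.5,"y":104,"z":-180,"twist":0,"hand":60},
  {"x":-27.5,"y":104,"z":-191,"twist":0,"hand":60},
  {"x":-27.5,"y":104,"z":-191,"twist":0,"hand":60},
  {"x":-27.5,"y":104,"z":-191,"twist":0,"hand":5},
  {"x":-27.5,"y":104,"z":-191,"twist":0,"hand":0},
  {"x":-27.5,"y":104,"z":-191,"twist":0,"hand":0},
], newtons=60)

```text
t: 51.05
tcp_pos: [424.9, -235.3, 48.7]
orientation: [2.305, 2.133, 0.0]
ft_force: [-0.9, 0.9, 7.1]
gripper_width: 13.2
```

Call:
carry_out([
  {"x":0,"y":0,"z":0,"twist":0,"hand":0},
  {"x":0,"y":0,"z":0,"twist":0,"hand":0},
  {"x":0,"y":0,"z":12,"twist":0,"hand":0},
  {"x":6,"y":6,"z":20,"twist":0,"hand":0},
  {"x":13,"y":13,"z":20,"twist":0,"hand":0},
  {"x":13,"y":13,"z":8,"twist":0,"hand":0},
  {"x":13,"y":13,"z":0,"twist":0,"hand":0},
  {"x":13,"y":13,"z":0,"twist":0,"hand":0},
])

```text
t: 52.05
tcp_pos: [436.7, -221.7, 47.9]
orientation: [-2.304, -2.133, 0.002]
ft_force: [-7.8, 4.6, 19.4]
gripper_width: 13.5
```

Call:
carry_out([
  {"x":0,"y":0,"z":0,"twist":0,"hand":40},
  {"x":0,"y":0,"z":0,"twist":0,"hand":55},
  {"x":0,"y":0,"z":20,"twist":0,"hand":60},
  {"x":0,"y":0,"z":80,"twist":0,"hand":60},
  {"x":0,"y":-20,"z":140,"twist":0,"hand":60},
  {"x":0,"y":-80,"z":180,"twist":0,"hand":60},
  {"x":0,"y":-130,"z":190,"twist":0,"hand":60},
  {"x":0,"y":-130,"z":190,"twist":0,"hand":60},
  {"x":0,"y":-130,"z":190,"twist":0,"hand":60},
])

```text
t: 53.18
tcp_pos: [437.3, -351.6, 237.0]
orientation: [-2.305, -2.133, -0.001]
ft_force: [0.1, 0.0, 0.4]
gripper_width: 51.3
```

```bash
python3 v.py 28 90,120,310,290 190,110,330,250; python3 - <<'E'
from h import *
stick('28')
print(r.get_state()['qd'].round(3))
E
```

```text
53.275 [ 437.6 -350.7  237.2] jaw -364.32534552768465 51.344446857287735 [-0.2 -0.6 -0.8]
orange [268.9 233.4] ((438.2684631347656, -176.4261474609375), (207.5937957763672, 38.864200592041016), 85.57852935791016)
orange [282.3 206.2] ((434.94708251953125, -171.1358642578125), (215.99383544921875, 43.60447692871094), 85.33576202392578)
[-0.003 -0.008 -0.003  0.     0.003  0.     0.001]
```

View pics/v28.png

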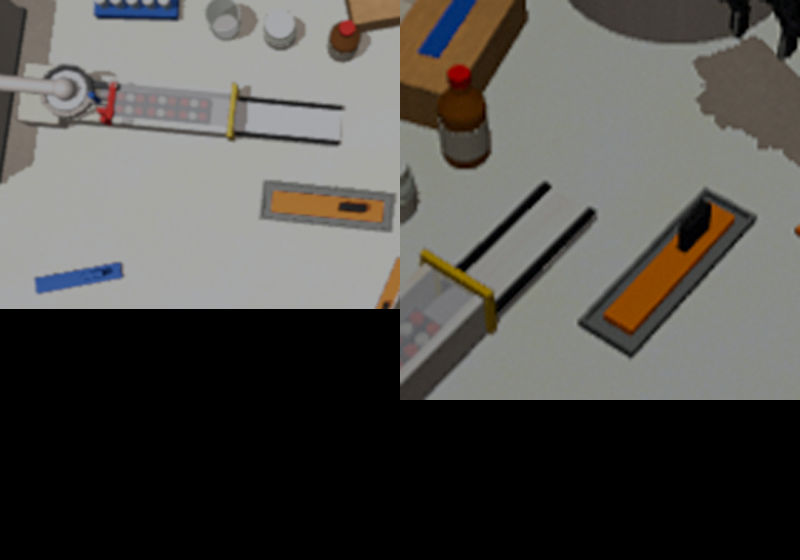

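The stick lies flat, within about 2 mm of the tray's middle. Everything else is in place, so I'm handing in.

```bash
python3 -c "
from rig import r
print(r.finish_job())"
```

```text
the job is handed in; nothing more can be done
None
```

I did every step of the task and handed the job in at about 53 s of robot time. The interface gave no verdict, so the results below are my own checks.

- **Carriers:** All four were laid caps up on the feed bed and pushed in with the large orange stick, two at a time. In the pictures the last trailing edge is about 43 mm past the guard, and the row looks straight and level.
- **Ring and latch:** The ring was swung shut first, then the latch, each until it met its stop at about 20 N. Both posts appear within 1–2 pixels of where they should be when closed. I have no direct angle reading for either.
- **Stick:** It lies flat in its tray, within about 2 mm of the middle in the top view.
- **Bottle, jar and beaker:** I never touched them, and in the pictures they look where they started. I did not measure their positions.

Two things went wrong on the way:

- **Placing the first two carriers:** Both met a rail on the way down, with 63–73 N at the wrist. One was already pitched in the grip. I put both right and checked them in the pictures.
- **Stick knocked:** After the latch was closed, the stick was knocked about 18 mm to the edge of its tray. I picked it up and recentred it.

The two cameras disagreed by 2–4 mm throughout. I corrected for this using the arm's own readings.

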